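# Pack a tapered stone block in the vise and hold it flush

## Task

The first face of the stone block in the small vise is done: lift it out, give it a quarter turn and set it back down on the vise bed with its yellow-marked ground face against the fixed jaw. Then take the thick red-banded packing pin, bring it down upright beside the moving jaw and slide it into the tapering gap between that jaw and the block, from the end where the gap is wide enough, until it wedges. Finish while still gripping the pin and pushing it firmly home, so that the block is held pressed flush against the fixed jaw, ready for the screw to be tightened; leave everything else as it is.

Things in the scene. Friction and masses are not known exactly. Their poses are not given: they have to be found in the camera images.
- vise: Low blue vise, fixed to the bench, screw pointing roughly at the robot. Origin on the bench under the middle of the bed; x is the closing direction, towards the fixed jaw (+x, away from the screw); y along the jaws; z up. The flat bed is 28 mm above the origin. A brass end-stop bar, 12 mm high above the bed, crosses it with its face at y = -36 mm; the +y end is open.
- fixed_jaw: Fixed jaw of the vise. Origin on its gripping face, at bed height, at the middle of its 100 mm length; the face looks to -x of the vise, 32 mm to +x of the vise's origin; 18 mm high above the bed, 41 mm thick. Axes as the vise's.
- moving_jaw: Moving jaw with its screw; locked, it stays put during the job. Origin on its gripping face, at bed height, at the middle of its 100 mm length; the face looks to +x of the vise, 61.5 to 64.5 mm from the fixed jaw's face (read it); 18 mm high above the bed, 41 mm thick, then the screw. Axes as the vise's.
- block_mid (a point): Red-brown stone block, 0.2 to 0.4 kg: its centre, half-way up its 42 mm height, its own axes. From above a tapered shape: ground face at x = +20.5 mm, 60 mm long along y, yellow paint line on its top edge; square parallel ends at y = -30 and +30 mm (good to grip); opposite sawn face slants from x = -25.5 mm at y = -30 to x = -15.5 mm at y = +30.
- ground_face (a point): Middle of the block's ground face, 20.5 mm to the block's +x of block_mid. At the start the block stands in the vise with its -y end by the fixed jaw, so this face looks along the vise's +y; the quarter turn (clockwise from above) makes the block's axes agree with the vise's.
- block: The same block; origin at the centre of its underside, axes as at block_mid. Smooth stone (friction about 0.45). Turned and flush, its thick end is at the end stop and the gap to the moving jaw tapers from 25.5-28.5 mm at the block's thin (+y) end to 15.5-18.5 mm at its thick end.
- thick_pin_mid (a point): Thick steel packing pin, red band near its top: plain, round, 22 mm diameter, 85 mm long, about 0.25 kg; this point is half-way up, z along the pin. It stands in a 30 mm deep hole of the wooden stand, so 55 mm shows. Grip it near its top (in the vise the block stands 24 mm higher than the jaws) and lift it straight up.
- thick_pin: The same pin; origin at the centre of its foot. Smooth ground steel (friction about 0.3): grip it firmly. A steady push of 10 to 15 N along the jaws, towards the narrow end, wedges it tight.
- stand: Dark wooden stand for the pins, 60 x 190 x 35 mm, fixed; origin at the centre of its underside; the pins stand along its y: thick pin at +62 mm, middle pin at -10 mm, thin pin at -64 mm.
- middle_pin_mid (a point): Bystander: 14 mm pin with a blue band, 80 mm long, in the stand; half-way up.
- thin_pin_mid (a point): Bystander: 10 mm pin with a green band, 75 mm long, in the stand; half-way up.
- jar: Bystander: specimen jar, 52 mm wide, 75 mm high; origin under its centre.
- dish: Bystander: shallow glass dish, 90 mm wide, 18 mm high; origin under its centre.
- loupe: Bystander: folding loupe, 70 x 30 x 12 mm; origin under it.
- tweezers: Bystander: steel tweezers 130 mm long, 7 mm high; origin under them.
- green_stone: Bystander: green stone slab 60 x 45 x 22 mm; origin under its centre.
- brush: Bystander: brush 170 mm long, lying on the bench.

How it is judged:
On the way, in this order (a step that is already met when the one before it is completed fails the run):
1. the block has been turned and stands released on the vise bed, its ground face towards the fixed jaw (angle between the y axis of block and the y axis of vise, either way round below 0.2 rad and x of ground_face in the frame of fixed_jaw above -0.01 m and z of block_mid in the frame of fixed_jaw below 0.024 m and y of block_mid in the frame of fixed_jaw below 0.03 m and angle between block's own z axis and vertical below 0.06 rad and contact force between the fingers and block below 0.3 N), for 0.2 s.
2. the thick pin stands upright in the gap between block and moving jaw, its foot below the jaw tops (z of thick_pin in the frame of moving_jaw below 0.01 m and x of thick_pin in the frame of moving_jaw between 0.006 and 0.02 m and y of thick_pin_mid in the frame of block between -0.03 and 0.03 m and angle between thick_pin's own z axis and vertical below 0.2 rad), for 0.1 s.
At the end, for the whole second after the job is handed in: Block on the bed, ground face within 1.8 mm and 2 deg of flush, pressed on the fixed jaw with over 2 N; thick pin still gripped, upright (8 deg), foot under 10 mm above the bed, beside the block, pressing it with over 2 N and the moving jaw with over 1 N, all through the last second (angle between the y axis of block and the y axis of vise, either way round below 0.035 rad and x of ground_face in the frame of fixed_jaw above -0.0018 m and z of block_mid in the frame of fixed_jaw below 0.024 m and angle between block's own z axis and vertical below 0.05 rad and contact force between block and fixed_jaw above 2 N and contact force between thick_pin and block above 2 N and contact force between thick_pin and moving_jaw above 1 N and contact force between the fingers and thick_pin above 2 N and z of thick_pin in the frame of moving_jaw below 0.01 m and y of thick_pin_mid in the frame of block between -0.027 and 0.027 m and angle between thick_pin's own z axis and vertical below 0.15 rad and linear speed of block below 0.01 m/s); the arm keeps its last pose, push and grip.
It fails at once if another thing on the bench or in the stand was displaced by more than 25 mm (distance of any of middle_pin_mid, thin_pin_mid, jar, dish, loupe, tweezers, green_stone, brush from where it was at the start of the episode above 0.025 m).
It also fails if it takes over 64 s, if anything falls off the work surface, if the arm or the gripper's body presses on something with over 40 N, if the wrist force passes 120 N, or if a joint passes its speed limit or range.

## Robot

A 6-joint arm with a two-finger parallel gripper is mounted at the origin on the work surface. World frame = base frame: x ahead of the robot, y to its left, z up, the work surface at z = 0. Lengths are in m, angles in rad, forces in N, time in s.
With the tool pointing down it reaches from about 0.3 to 0.825 m from the base axis. Payload 5.4 kg.
Tool frame: the origin (TCP) lies between the finger pads; the fingertips stand 8 mm ahead of it and the grasp point (between the pads) lies 11 mm behind it; z points along the fingers, y is the line along which they close (so a half turn about z gives the same grasp; the last joint's range is limited). The gripper opens to 92 mm and grips with 3 to 60 N. Pads are 20 mm wide; open, the fingers measure 128 mm over their backs; the gripper's body (75 mm by 189 mm) begins 69 mm behind the grasp point.
Start: joints at [1.115, 0.158, 1.597, -0, 1.386, -0.21], TCP at [0.14, 0.558, 0.223] pointing down, gripper open.
Joint ranges: [-2.91, 2.91], [-0.94, 2.29], [0.18, 2.7], [-1.29, 4.43], [0.17, 2.64], [-3, 3]. Speed limits (rad/s): [2.57, 2.57, 3.14, 3.14, 3.14, 3.14].

## Interface

Orientations are given as a rotation vector (axis times angle).
In Python, from rig import manip gives the robot as it stands.
- The arm moves only by the shell command python3 -m handwheel 'ROWS' [FORCE]. ROWS is JSON, a list of rows, each an object of numbers: "claw": the opening, from -1 (shut) to 1 (fully open); "tx", "ty", "tz": the shift along the tool's x, y, z in cm; "wx", "wy", "wz": the turn, a rotation vector about the tool's x, y, z in degrees. A call has 1 to 20 rows; each row shifts and turns the commanded pose from where the row before left it, along the tool's axes as they then stand; what a row does not reach is not made up. A row lasts 1/12 s, in which the tool goes at most 41.7 mm and 7.16 degrees, less where a joint would pass 70% of its speed; a pose out of reach is approached as far as the arm can. A call with a gripper value outside its range is refused whole. The fingers move at their own pace and stop on an object; FORCE is the grip in N (left out, the last holds). Time passes only in rows, so rows that do not move let the fingers close. It gives the time, the measured TCP pose, the force, the opening and the grip force at its end, in the units of the state.
- manip.read_state(): the state, without advancing time (a new reading comes with each control period).
- manip.camera(name): name is "scene" or "top"; returns the picture (420x560x3 uint8, red, green, blue); there is no depth.
- manip.camera_model(name): a dict with "camera_matrix" (3x3 intrinsics, pixels), "extrinsics" (4x4, takes a point from world to camera coordinates). Camera axes: x right, y up, looking along -z (the intrinsics and any distortion apply to the point x, -y, -z); pixel columns grow to the right and rows downward; lengths in m; the calibration is good to about 2 mm. A picture is of the moment at which its call begins. camera_model takes no time and is no camera call.
- manip.job_done(): hands the job in; it is judged then, once.
The state is a dict: "time": time; "joints": joint angles; "dq": joint speeds; "joint_efforts": joint torques, N m; "tcp_pos": TCP position; "tcp_rot": TCP orientation; "contact_force": force on the tool from outside, world axes, zero at the start; "torque": the same for the moment, N m; "finger_gap": finger opening in m; "finger_force": force on a finger pad.
Only numpy, scipy, OpenCV 4.12 (cv2) and the standard library are available. Lean on these libraries where they do the work, as an engineer would, in place of code of your own. Each camera call takes 0.05 s, during which the arm holds its last target. There are 200 camera calls.

## Working session

There is one attempt and no reset: what is moved stays moved. The work goes in short steps, Python scripts to look and compute and a shell command to move; the robot and the scene stay as the last step left them, time stands still between calls to the robot, and variables do not carry over. Pictures are saved under pics/ and viewed, at most 10 in all, crops included, and the job is handed in when it is done.

```bash
mkdir -p pics; ls
python3 - <<'E'
from rig import manip
import cv2
for n in("top","scene"):
    cv2.imwrite(f"pics/{n}0.png",cv2.resize(manip.camera(n)[:,:,::-1],(800,600),interpolation=cv2.INTER_CUBIC))
    m=manip.camera_model(n);print(m)
print(manip.read_state())
E
```

```text
pics
{'camera_matrix': array([[424.66057424,   0.        , 278.17138767],
       [  0.        , 424.66057424, 207.26926556],
       [  0.        ,   0.        ,   1.        ]]), 'extrinsics': array([[ 0.01187163, -0.99991904,  0.00457957,  0.02315851],
       [ 0.97831881,  0.01256196,  0.20672327, -0.57199585],
       [-0.20676406,  0.00202613,  0.97838874, -1.13325743],
       [ 0.        ,  0.        ,  0.        ,  1.        ]])}
{'camera_matrix': array([[393.97084652,   0.        , 284.59807779],
       [  0.        , 393.97084652, 206.80544195],
       [  0.        ,   0.        ,   1.        ]]), 'extrinsics': array([[ 0.51496249,  0.85719377,  0.00569928, -0.31422147],
       [-0.56763508,  0.33601184,  0.75158929,  0.26441706],
       [ 0.64234263, -0.3902754 ,  0.65960674, -1.39858414],
       [ 0.        ,  0.        ,  0.        ,  1.        ]])}
{'time': 0.1, 'joints': array([ 1.11490224e+00,  1.58992035e-01,  1.59809771e+00,  1.71242557e-05,
        1.38616444e+00, -2.10116145e-01]), 'dq': array([ 0.00112206,  0.00051994, -0.00131451, -0.00089601, -0.00063431,
       -0.00013556]), 'joint_efforts': array([-1.60740769e-04, -3.86505353e+01, -3.22956777e+01,  7.03392131e-02,
        3.39474448e-02, -2.47979472e-06]), 'tcp_pos': array([0.13968553, 0.55721958, 0.22171828]), 'tcp_rot': array([-3.85032390e-01, -3.11734441e+00,  2.45747852e-03]), 'contact_force': array([-0.34852838, -0.32876837,  0.14740631]), 'torque': array([ 0.03324634, -0.05170596,  0.02919575]), 'finger_force': 0.0, 'finger_gap': 0.09176342999581948}
```

View pics/top0.png

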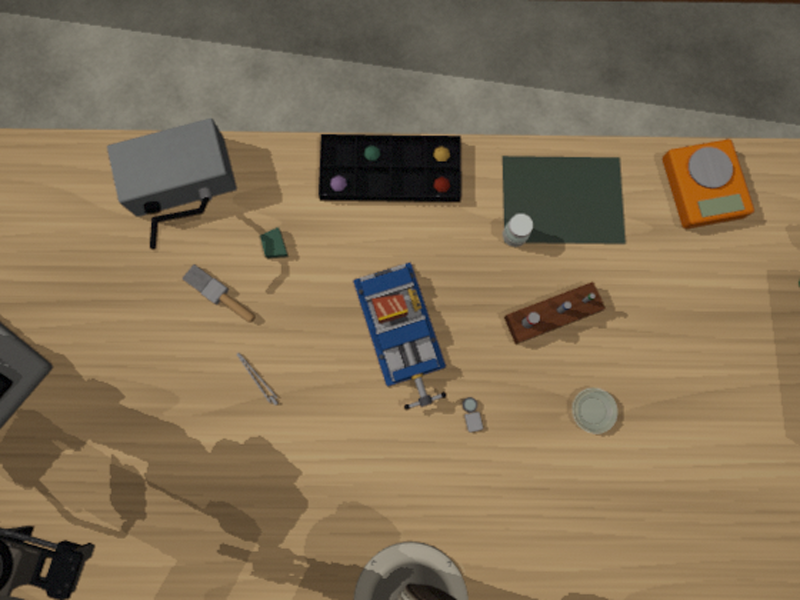

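View pics/scene0.png

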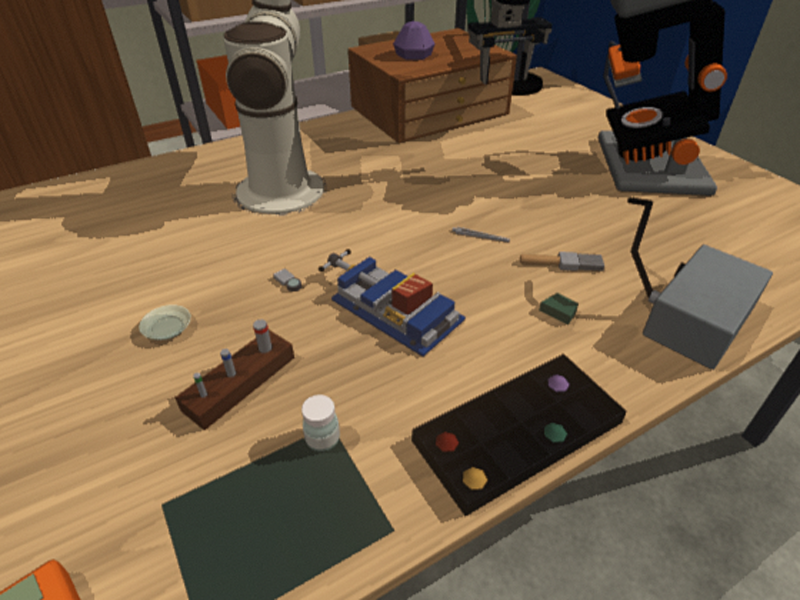

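```bash
cat > h.py <<'E'
from rig import manip
import cv2, numpy as np
def crop(name,x0,y0,w,h,s,out):
    im=manip.camera(name)[y0:y0+h,x0:x0+w,::-1]
    im=cv2.resize(im,None,fx=s,fy=s,interpolation=cv2.INTER_CUBIC)
    im=cv2.convertScaleAbs(im,alpha=1.4)
    for k in range(0,w,10): cv2.putText(im,str(x0+k),(k*s,8),0,.32,(255,255,255),1);cv2.line(im,(k*s,10),(k*s,16),(255,255,255),1)
    for k in range(0,h,10): cv2.putText(im,str(y0+k),(0,k*s+4),0,.32,(255,255,255),1);cv2.line(im,(22,k*s),(28,k*s),(255,255,255),1)
    cv2.imwrite("pics/"+out,im)
def ray(name,u,v):
    m=manip.camera_model(name);K=m["camera_matrix"];E=m["extrinsics"]
    d=np.linalg.inv(K)@[u,v,1];d=d*[1,-1,-1]
    R=E[:3,:3];return -R.T@E[:3,3],R.T@d
def at(name,u,v,z):
    o,d=ray(name,u,v);return o+d*(z-o[2])/d[2]
def proj(name,p):
    m=manip.camera_model(name);q=m["extrinsics"]@[*p,1];q=m["camera_matrix"]@(q[:3]*[1,-1,-1]);return q[:2]/q[2]
E
python3 - <<'E'
from h import *
crop("top",240,180,80,80,7,"v1.png")
crop("top",350,190,80,55,10,"s1.png")
E
```

```text
(no output)
```

View pics/v1.png

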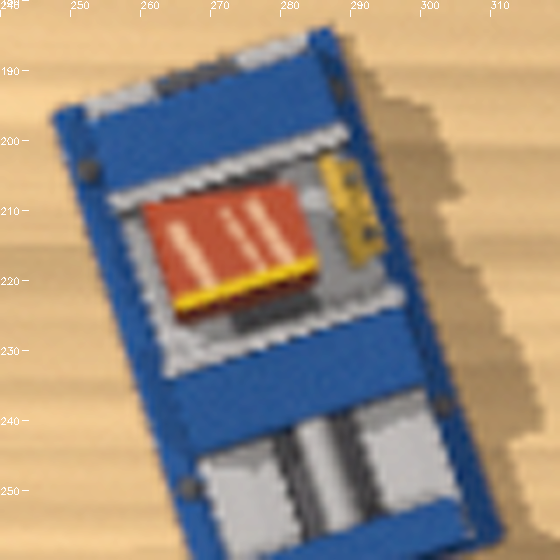

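View pics/s1.png

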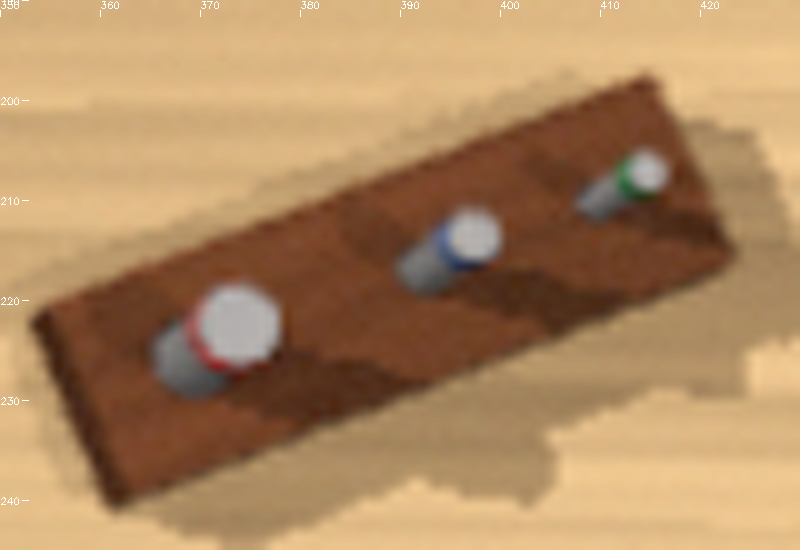

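Run:
```python
from h import *
crop("scene",225,170,105,80,7,"sc1.png")
print("fixed strip",at("top",256,209,.046),at("top",289,199,.046))
print("mov strip",at("top",263.5,232.5,.046),at("top",297,221.5,.046))
for p in [(265,223),(285,217.5),(281,206),(260,209)]: print("blk",at("top",*p,.070))
print("stop top",at("top",286,203,.04),at("top",291,217,.04))
print("pin top",at("top",373.8,222.2,.09), "r px", proj("top",[.5,-.2,.09]))
for p in [(353,222),(361,240.5),(423,214.5),(415,197.5)]: print("stand",at("top",*p,.035))
print("outline",[at("top",*p,.0) for p in [(247,195),(286,183)]])
```

```text
fixed strip [0.56873448 0.09307546 0.046     ] [ 5.99084020e-01 -4.27189685e-04  4.60000000e-02]
mov strip [0.50166604 0.0705066  0.046     ] [ 0.53419182 -0.02344124  0.046     ]
blk [0.52461364 0.06609788 0.07      ]
blk [0.54076661 0.01098049 0.07      ]
blk [0.57320821 0.02240437 0.07      ]
blk [0.56392361 0.08072456 0.07      ]
stop top [0.58861226 0.00791669 0.04      ] [ 0.5480244  -0.00662878  0.04      ]
pin top [ 0.52711422 -0.23020559  0.09      ] r px [362.98980036 231.93740571]
stand [ 0.53671833 -0.1835995   0.035     ]
stand [ 0.48396407 -0.20490987  0.035     ]
stand [ 0.56105589 -0.38469473  0.035     ]
stand [ 0.61078688 -0.36449871  0.035     ]
outline [array([0.62033959, 0.12311415, 0.        ]), array([6.58731216e-01, 7.57715752e-03, 2.22044605e-16])]
```

View pics/sc1.png

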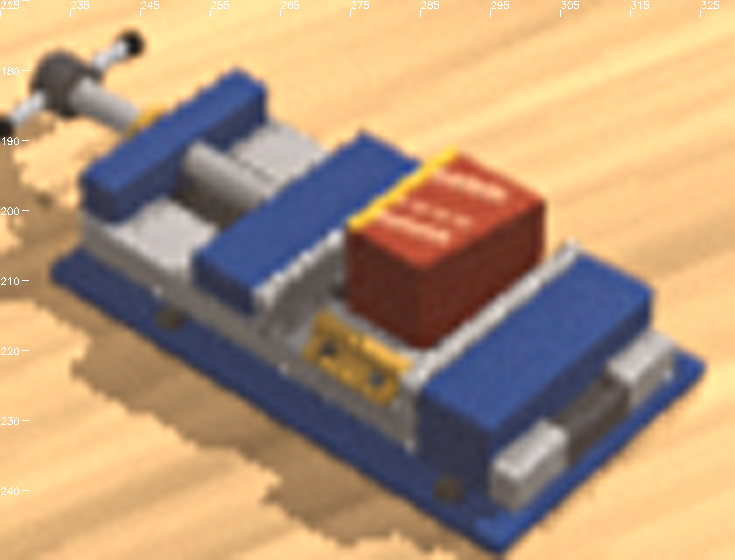

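The images show the block with its yellow face towards the moving jaw: the yellow edge in the top view runs (265,223)→(285,218), and the slanted face is by the fixed jaw. So it needs about a half turn, not a quarter turn. I'll fit the poses from the corners in both views.

```bash
cat > fit.py <<'E'
from h import *
from scipy.optimize import least_squares
def W(p,l): c,s=np.cos(p[2]),np.sin(p[2]);return [p[0]+c*l[0]-s*l[1],p[1]+s*l[0]+c*l[1],l[2]]
def vf(p):
    m=32-p[3]*1e3
    L=[("scene",295,231.7,73,-50),("scene",283.9,224.3,32,-50),("scene",307.1,204.7,32,50),("scene",318.1,211.4,73,50),
    ("scene",261.9,212.9,m,-50),("scene",252.6,206.9,m-41,-50),("scene",277.1,188.9,m-41,50),
    ("top",253.1,196,73,50),("top",256,209,32,50),("top",290,198.9,32,-50),("top",262.9,230.5,m,50),("top",297.6,221.4,m,-50),("top",265.7,244.3,m-41,50),("top",300.7,235.4,m-41,-50)]
    return np.concatenate([proj(c,W(p,[a/1e3,b/1e3,.046]))-[u,v] for c,u,v,a,b in L])
def bf(p):
    L=[("top",265,223.5,20.5,-30),("top",285,218,20.5,30),("top",281,206,-15.5,30),("top",260,209,-25.5,-30),
    ("scene",274.6,202.1,20.5,30),("scene",290,191.4,20.5,-30),("scene",302.9,198.6,-25.5,-30),("scene",285.4,208.3,-15.5,30)]
    return np.concatenate([proj(c,W(p,[a/1e3,b/1e3,.070]))-[u,v] for c,u,v,a,b in L])
def pf(p): return np.r_[proj("top",[*p,.09])-[373.8,222.2],proj("scene",[*p,.09])-[183.4,226.1]]
if __name__=="__main__":
    a=least_squares(vf,[.55,.03,.32,.063],loss="soft_l1",x_scale=[.01,.01,.05,.01]);print(a.x,np.degrees(a.x[2]),a.fun.reshape(-1,2).round(1).tolist())
    b=least_squares(bf,[.55,.03,.32+3.14],loss="soft_l1",x_scale=[.01,.01,.05]);print(b.x,np.degrees(b.x[2]),b.fun.reshape(-1,2).round(1).tolist())
    d=b.x[:2]-a.x[:2];c,s=np.cos(a.x[2]),np.sin(a.x[2]);print("block in vise",c*d[0]+s*d[1],-s*d[0]+c*d[1])
    q=least_squares(pf,[.53,-.23]);print("pin",q.x,q.fun)
    st=manip.read_state();print(cv2.Rodrigues(st["tcp_rot"])[0])
E
python3 fit.py
```

```text
[0.55449453 0.03511146 0.30635966 0.06558896] 17.553115726792573 [[-0.9, -0.0], [-2.3, -0.4], [-0.2, -0.4], [1.1, -0.1], [0.7, -0.7], [-1.3, -1.7], [-0.1, -1.4], [-0.9, -0.8], [0.2, -0.4], [-0.1, -0.2], [-0.1, -0.0], [-0.9, -1.1], [1.2, 0.1], [0.4, -1.3]]
[0.55155113 0.04514385 3.4554025 ] 197.9799797241209 [[-0.5, 0.1], [0.3, -0.7], [0.4, -0.8], [-0.3, -0.9], [-0.3, -0.5], [-0.4, -0.8], [0.2, -0.6], [-0.4, -0.5]]
block in vise 0.00021931189508380723 0.010452964699545564
pin [ 0.52844685 -0.22728203] [-1.09139866 -0.49636884 -1.02850039 -0.14922937]
[[-9.69944011e-01  2.43327927e-01 -3.68485536e-04]
 [ 2.43328142e-01  9.69943744e-01 -7.41365795e-04]
 [ 1.77015238e-04 -8.08746213e-04 -9.99999657e-01]]
```

```bash
python3 -m handwheel '[{"claw":1,"tx":-2.6,"ty":-2},{"claw":1,"tx":-2.6,"ty":-2},{"claw":1,"tx":-2.6,"ty":-2},{"claw":1,"tx":-2.6,"ty":-2},{"claw":1,"tx":-2.6,"ty":-2},{"claw":1,"tx":-2.6,"ty":-2},{"claw":1,"tx":-2.6,"ty":-2},{"claw":1,"tx":-2.6,"ty":-2},{"claw":1,"tx":-2.6,"ty":-2},{"claw":1,"tx":-2.6,"ty":-2},{"claw":1,"tx":-2.6,"ty":-2},{"claw":1,"tx":-2.6,"ty":-2},{"claw":1,"tx":-2.6,"ty":-2},{"claw":1,"tx":-2.6,"ty":-2},{"claw":1,"tx":-2.6,"ty":-2},{"claw":1,"tx":-2.6,"ty":-2},{"claw":1,"tx":-2.6,"ty":-2},{"claw":1,"tx":-2.6,"ty":-2},{"claw":1,"tx":-2.6,"ty":-2},{"claw":1,"tx":-2.6,"ty":-2}]' 40
python3 -m handwheel '[{"claw":1,"wz":-5.3},{"claw":1,"wz":-5.3},{"claw":1,"wz":-5.3},{"claw":1,"wz":-5.3},{"claw":1,"wz":-5.3},{"claw":1,"wz":-5.5},{"claw":1},{"claw":1},{"claw":1}]'
cat > st.py <<'E'
# usage: st.py x y z yawdeg(of tool y): offset to the target in tool axes, cm
import sys
from h import *
s=manip.read_state();R=cv2.Rodrigues(s["tcp_rot"])[0]
print("t",s["time"],"tcp",s["tcp_pos"].round(4),"yaw_y",np.degrees(np.arctan2(R[1,1],R[0,1])).round(2),"tilt",(R[:2,2]*57.3).round(2),"q",s["joints"].round(3),"F",s["contact_force"].round(1),"gap",round(s["finger_gap"],4),"ff",round(s["finger_force"],1))
if len(sys.argv)>3: print("d cm",(R.T@(np.array(sys.argv[1:4],float)-s["tcp_pos"])*100).round(2))
E
python3 st.py .5515 .0451 .052
```

```text
t 0.25 tcp [0.1398 0.5574 0.2222] yaw_y 75.92 tilt [-0.02 -0.04] q [ 1.115  0.159  1.598  0.     1.386 -0.21 ] F [ 0.4  0.4 -1.4] gap 0.0918 ff 0.0
d cm [-52.4  -39.66  17.04]validation failed for argument at $[0]...
validation failed for argument at $[0]...
```

```bash
python3 -m handwheel '[{"claw":1,"tx":-2.6,"ty":-2,"tz":0,"wx":0,"wy":0,"wz":0}]' 40; echo; python3 -m handwheel '[{"claw":1.0,"tx":-2.6,"ty":-2.0,"tz":0.0,"wx":0.0,"wy":0.0,"wz":0.0}]' 40; python3 -m handwheel --help | head -30
```

```text
time: 0.33
tcp_pos: [0.1582, 0.5339, 0.2223]
tcp_rot: [-0.379, -3.117, -0.002]
contact_force: [1.0, 0.3, -0.1]
finger_gap: 0.0917
finger_force: 0.0

time: 0.42
tcp_pos: [0.1803, 0.506, 0.2222]
tcp_rot: [-0.381, -3.118, 0.001]
contact_force: [0.7, -0.6, 1.1]
finger_gap: 0.0921
finger_force: 0.0invalid input: not JSON, or not a number
```

```bash
python3 -m handwheel '[{"claw":1,"tx":-3.1,"ty":-2.35,"tz":0,"wx":0,"wy":0,"wz":0},{"claw":1,"tx":-3.1,"ty":-2.35,"tz":0,"wx":0,"wy":0,"wz":0},{"claw":1,"tx":-3.1,"ty":-2.35,"tz":0,"wx":0,"wy":0,"wz":0},{"claw":1,"tx":-3.1,"ty":-2.35,"tz":0,"wx":0,"wy":0,"wz":0},{"claw":1,"tx":-3.1,"ty":-2.35,"tz":0,"wx":0,"wy":0,"wz":0},{"claw":1,"tx":-3.1,"ty":-2.35,"tz":0,"wx":0,"wy":0,"wz":0},{"claw":1,"tx":-3.1,"ty":-2.35,"tz":0,"wx":0,"wy":0,"wz":0},{"claw":1,"tx":-3.1,"ty":-2.35,"tz":0,"wx":0,"wy":0,"wz":0},{"claw":1,"tx":-3.1,"ty":-2.35,"tz":0,"wx":0,"wy":0,"wz":0},{"claw":1,"tx":-3.1,"ty":-2.35,"tz":0,"wx":0,"wy":0,"wz":0},{"claw":1,"tx":-3.1,"ty":-2.35,"tz":0,"wx":0,"wy":0,"wz":0},{"claw":1,"tx":-3.1,"ty":-2.35,"tz":0,"wx":0,"wy":0,"wz":0},{"claw":1,"tx":-3.1,"ty":-2.35,"tz":0,"wx":0,"wy":0,"wz":0},{"claw":1,"tx":-3.1,"ty":-2.35,"tz":0,"wx":0,"wy":0,"wz":0},{"claw":1,"tx":-3.1,"ty":-2.35,"tz":0,"wx":0,"wy":0,"wz":0}]' 40
python3 -m handwheel '[{"claw":1,"tx":0,"ty":0,"tz":0,"wx":0,"wy":0,"wz":-6.4},{"claw":1,"tx":0,"ty":0,"tz":0,"wx":0,"wy":0,"wz":-6.4},{"claw":1,"tx":0,"ty":0,"tz":0,"wx":0,"wy":0,"wz":-6.4},{"claw":1,"tx":0,"ty":0,"tz":0,"wx":0,"wy":0,"wz":-6.4},{"claw":1,"tx":0,"ty":0,"tz":0,"wx":0,"wy":0,"wz":-6.4},{"claw":1,"tx":0,"ty":0,"tz":0,"wx":0,"wy":0,"wz":0},{"claw":1,"tx":0,"ty":0,"tz":0,"wx":0,"wy":0,"wz":0}]'
python3 st.py .5515 .0451 .052
```

```text
time: 1.67
tcp_pos: [0.5467, 0.0494, 0.2225]
tcp_rot: [0.386, 3.118, 0.0]
contact_force: [-0.2, 0.7, 0.7]
finger_gap: 0.0918
finger_force: 0.0
time: 2.25
tcp_pos: [0.5458, 0.0512, 0.2225]
tcp_rot: [0.484, -3.104, -0.0]
contact_force: [-0.2, 0.4, 0.4]
finger_gap: 0.0918
finger_force: 0.0
t 2.25 tcp [0.5458 0.0512 0.2225] yaw_y 107.74 tilt [-0.01  0.  ] q [-0.127  0.089  1.673  0.     1.38  -2.007] F [-0.2  0.4  0.4] gap 0.0918 ff 0.0
d cm [-0.36 -0.76 17.05]
```

```bash
python3 -m handwheel '[{"claw":1,"tx":-0.36,"ty":-0.76,"tz":2,"wx":0,"wy":0,"wz":-0.2},{"claw":1,"tx":0,"ty":0,"tz":3,"wx":0,"wy":0,"wz":0},{"claw":1,"tx":0,"ty":0,"tz":3,"wx":0,"wy":0,"wz":0},{"claw":1,"tx":0,"ty":0,"tz":3,"wx":0,"wy":0,"wz":0},{"claw":1,"tx":0,"ty":0,"tz":2.5,"wx":0,"wy":0,"wz":0},{"claw":1,"tx":0,"ty":0,"tz":2,"wx":0,"wy":0,"wz":0},{"claw":1,"tx":0,"ty":0,"tz":1.5,"wx":0,"wy":0,"wz":0},{"claw":1,"tx":0,"ty":0,"tz":0,"wx":0,"wy":0,"wz":0}]'
python3 st.py .5515 .0451 .052
python3 -m handwheel '[{"claw":0.2,"tx":0,"ty":0,"tz":0,"wx":0,"wy":0,"wz":0},{"claw":-0.2,"tx":0,"ty":0,"tz":0,"wx":0,"wy":0,"wz":0},{"claw":-0.2,"tx":0,"ty":0,"tz":0,"wx":0,"wy":0,"wz":0},{"claw":-0.2,"tx":0,"ty":0,"tz":0,"wx":0,"wy":0,"wz":0},{"claw":-0.2,"tx":0,"ty":0,"tz":0,"wx":0,"wy":0,"wz":0},{"claw":-0.2,"tx":0,"ty":0,"tz":0,"wx":0,"wy":0,"wz":0}]' 40
```

```text
time: 2.92
tcp_pos: [0.5501, 0.0453, 0.05]
tcp_rot: [0.49, -3.1, -0.002]
contact_force: [-0.7, 0.4, 0.0]
finger_gap: 0.0918
finger_force: 0.0
t 2.9167 tcp [0.5501 0.0453 0.05  ] yaw_y 107.96 tilt [-0.21  0.02] q [-0.137  0.303  1.794 -0.     1.048 -2.021] F [-0.7  0.4  0. ] gap 0.0918 ff 0.0
d cm [-0.13 -0.06 -0.2 ]
time: 3.42
tcp_pos: [0.552, 0.0454, 0.0533]
tcp_rot: [-0.494, 3.102, 0.001]
contact_force: [-1.0, 2.2, 3.3]
finger_gap: 0.06
finger_force: 40.0
```

```bash
python3 -m handwheel '[{"claw":-0.2,"tx":0,"ty":0,"tz":-1,"wx":0,"wy":0,"wz":0},{"claw":-0.2,"tx":0,"ty":0,"tz":-2,"wx":0,"wy":0,"wz":0},{"claw":-0.2,"tx":0,"ty":0,"tz":-2,"wx":0,"wy":0,"wz":0},{"claw":-0.2,"tx":0,"ty":0,"tz":-1,"wx":0,"wy":0,"wz":0},{"claw":-0.2,"tx":0,"ty":0,"tz":0,"wx":0,"wy":0,"wz":3},{"claw":-0.2,"tx":0,"ty":0,"tz":0,"wx":0,"wy":0,"wz":7},{"claw":-0.2,"tx":0,"ty":0,"tz":0,"wx":0,"wy":0,"wz":7},{"claw":-0.2,"tx":0,"ty":0,"tz":0,"wx":0,"wy":0,"wz":7},{"claw":-0.2,"tx":0,"ty":0,"tz":0,"wx":0,"wy":0,"wz":7},{"claw":-0.2,"tx":0,"ty":0,"tz":0,"wx":0,"wy":0,"wz":7},{"claw":-0.2,"tx":0,"ty":0,"tz":0,"wx":0,"wy":0,"wz":7},{"claw":-0.2,"tx":0,"ty":0,"tz":0,"wx":0,"wy":0,"wz":7},{"claw":-0.2,"tx":0,"ty":0,"tz":0,"wx":0,"wy":0,"wz":7},{"claw":-0.2,"tx":0,"ty":0,"tz":0,"wx":0,"wy":0,"wz":7},{"claw":-0.2,"tx":0,"ty":0,"tz":0,"wx":0,"wy":0,"wz":7},{"claw":-0.2,"tx":0,"ty":0,"tz":0,"wx":0,"wy":0,"wz":7},{"claw":-0.2,"tx":0,"ty":0,"tz":0,"wx":0,"wy":0,"wz":7}]'
python3 -m handwheel '[{"claw":-0.2,"tx":0,"ty":0,"tz":0,"wx":0,"wy":0,"wz":7},{"claw":-0.2,"tx":0,"ty":0,"tz":0,"wx":0,"wy":0,"wz":7},{"claw":-0.2,"tx":0,"ty":0,"tz":0,"wx":0,"wy":0,"wz":7},{"claw":-0.2,"tx":0,"ty":0,"tz":0,"wx":0,"wy":0,"wz":7},{"claw":-0.2,"tx":0,"ty":0,"tz":0,"wx":0,"wy":0,"wz":7},{"claw":-0.2,"tx":0,"ty":0,"tz":0,"wx":0,"wy":0,"wz":7},{"claw":-0.2,"tx":0,"ty":0,"tz":0,"wx":0,"wy":0,"wz":7},{"claw":-0.2,"tx":0,"ty":0,"tz":0,"wx":0,"wy":0,"wz":7},{"claw":-0.2,"tx":0,"ty":0,"tz":0,"wx":0,"wy":0,"wz":7},{"claw":-0.2,"tx":0,"ty":0,"tz":0,"wx":0,"wy":0,"wz":7},{"claw":-0.2,"tx":0,"ty":0,"tz":0,"wx":0,"wy":0,"wz":7},{"claw":-0.2,"tx":0,"ty":0,"tz":0,"wx":0,"wy":0,"wz":7},{"claw":-0.2,"tx":0,"ty":0,"tz":0,"wx":0,"wy":0,"wz":7},{"claw":-0.2,"tx":0,"ty":0,"tz":0,"wx":0,"wy":0,"wz":2.3},{"claw":-0.2,"tx":0,"ty":0,"tz":0,"wx":0,"wy":0,"wz":0},{"claw":-0.2,"tx":0,"ty":0,"tz":0,"wx":0,"wy":0,"wz":0}]'
python3 - <<'E'
from h import *
crop("top",235,170,90,80,7,"v2.png")
# target: vise (8,-3) mm
c,s=np.cos(.31),np.sin(.31);print(.5545+c*.008+s*.003,.0351+s*.008-c*.003)
E
python3 st.py .5630 .0347 .1
```

```text
time: 4.83
tcp_pos: [0.5511, 0.045, 0.1122]
tcp_rot: [-1.784, -2.585, 0.001]
contact_force: [0.0, 0.1, -2.1]
finger_gap: 0.0595
finger_force: 40.0
time: 6.17
tcp_pos: [0.5512, 0.045, 0.1123]
tcp_rot: [-3.103, -0.489, 0.001]
contact_force: [-0.1, 0.1, -3.5]
finger_gap: 0.06
finger_force: 40.0
0.563033844468416 0.03468346838189041
t 6.2167 tcp [0.5513 0.0451 0.1124] yaw_y -72.1 tilt [-0.04 -0.  ] q [-0.137  0.214  1.762 -0.     1.166  1.122] F [ 0.5 -0.6 -2.8] gap 0.0599 ff 40.0
d cm [0.79 1.34 1.24]
```

View pics/v2.png

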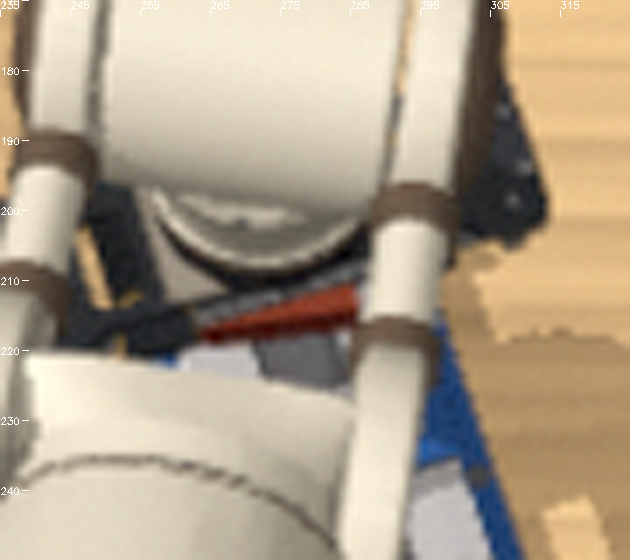

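```bash
python3 -m handwheel '[{"claw":-0.2,"tx":0.3,"ty":0.6,"tz":0,"wx":0,"wy":0,"wz":0},{"claw":-0.2,"tx":0.4,"ty":0.55,"tz":0.5,"wx":0,"wy":0,"wz":0},{"claw":-0.2,"tx":0,"ty":0,"tz":1.5,"wx":0,"wy":0,"wz":0},{"claw":-0.2,"tx":0,"ty":0,"tz":1.5,"wx":0,"wy":0,"wz":0},{"claw":-0.2,"tx":0,"ty":0,"tz":1,"wx":0,"wy":0,"wz":0},{"claw":-0.2,"tx":0,"ty":0,"tz":0.6,"wx":0,"wy":0,"wz":0},{"claw":-0.2,"tx":0,"ty":0,"tz":0.4,"wx":0,"wy":0,"wz":0},{"claw":-0.2,"tx":0,"ty":0,"tz":0,"wx":0,"wy":0,"wz":0},{"claw":-0.2,"tx":0,"ty":0,"tz":0,"wx":0,"wy":0,"wz":0}]'
python3 st.py .5623 .037 .0535
```

```text
time: 6.97
tcp_pos: [0.5621, 0.0354, 0.0611]
tcp_rot: [3.103, 0.488, -0.003]
contact_force: [-14.8, -0.5, 24.1]
finger_gap: 0.0598
finger_force: 40.0
t 6.9667 tcp [0.5621 0.0354 0.0611] yaw_y -72.13 tilt [-0.1  -0.07] q [-0.151  0.311  1.759 -0.002  1.074  1.109] F [-14.8  -0.5  24.1] gap 0.0598 ff 40.0
d cm [ 0.07 -0.14  0.76]
```

```bash
python3 -m handwheel '[{"claw":-0.2,"tx":-0.3,"ty":0,"tz":-1,"wx":0,"wy":0,"wz":0},{"claw":-0.2,"tx":0,"ty":0,"tz":-1.6,"wx":0,"wy":0,"wz":0},{"claw":-0.2,"tx":0,"ty":0,"tz":0,"wx":0,"wy":0,"wz":0},{"claw":-0.2,"tx":0,"ty":0,"tz":0,"wx":0,"wy":0,"wz":0}]'
python3 st.py
python3 -c '
from h import *
crop("scene",235,150,100,85,7,"v3.png")'
```

```text
time: 7.3
tcp_pos: [0.5601, 0.0349, 0.0842]
tcp_rot: [3.103, 0.486, 0.004]
contact_force: [0.4, -0.6, -3.4]
finger_gap: 0.0595
finger_force: 40.0
t 7.3 tcp [0.5601 0.0349 0.0842] yaw_y -72.19 tilt [ 0.14 -0.02] q [-0.153  0.269  1.758 -0.     1.112  1.107] F [ 0.4 -0.6 -3.4] gap 0.0595 ff 40.0
```

View pics/v3.png

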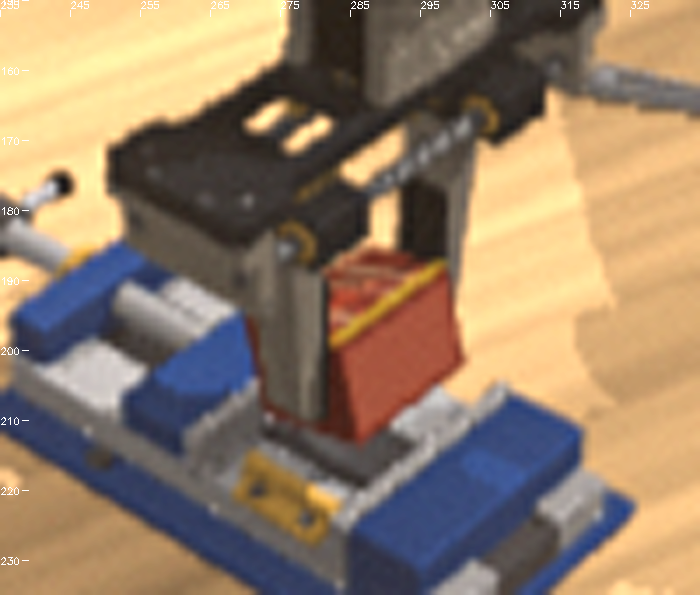

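Run:
```python
from h import *
from scipy.optimize import least_squares
s=manip.read_state();R=cv2.Rodrigues(s["tcp_rot"])[0];T=s["tcp_pos"]
B=np.array([[1,0,0],[0,-1,0],[0,0,-1.]])  # block axes in tool: bx=tx, by=-ty, bz=-tz
pts=[(20.5,-30,21,282.1,199.6),(20.5,30,21,298.9,187.4),(20.5,-30,-21,286.4,213.1),(20.5,30,-21,301.4,201)]
def f(p):
    th,dx,dz,dy=p;Ry=cv2.Rodrigues(np.array([0,th,0.]))[0]
    return np.r_[np.concatenate([proj("scene",T+R@(np.array([dx,dy,dz])+Ry@B@np.array(q[:3])/1e3))-q[3:] for q in pts]),dy*500]
a=least_squares(f,[0,0,0,0],x_scale=[.1,.01,.01,.01]);print(np.degrees(a.x[0]),a.x[1:],a.fun.round(1))
```

```text
15.790452370289692 [2.48434246e-04 5.90880286e-04 1.47510262e-05] [ 0.6 -0.7 -0.4 -0.  -0.3  0.2  0.1  0.6  0. ]
```

```bash
python3 -m handwheel '[{"claw":-0.2,"tx":0,"ty":0,"tz":0,"wx":0,"wy":-4,"wz":0},{"claw":-0.2,"tx":0,"ty":0,"tz":0,"wx":0,"wy":-4,"wz":0},{"claw":-0.2,"tx":0,"ty":0,"tz":0,"wx":0,"wy":-4,"wz":0},{"claw":-0.2,"tx":0,"ty":0,"tz":0,"wx":0,"wy":-4,"wz":0},{"claw":-0.2,"tx":0,"ty":0,"tz":0,"wx":0,"wy":0,"wz":0},{"claw":-0.2,"tx":0,"ty":0,"tz":0,"wx":0,"wy":0,"wz":0}]'
python3 st.py .5581 .0467 .0515
python3 -c '
from h import *
crop("scene",235,150,100,85,7,"v4.png")'
```

```text
time: 7.85
tcp_pos: [0.5588, 0.0356, 0.0817]
tcp_rot: [3.033, 0.477, -0.427]
contact_force: [0.2, 0.6, -2.8]
finger_gap: 0.0598
finger_force: 40.0
t 7.85 tcp [0.5588 0.0356 0.0817] yaw_y -72.15 tilt [-15.09  -4.79] q [-0.091  0.483  1.509 -0.109  1.409  1.2  ] F [ 0.2  0.6 -2.8] gap 0.0598 ff 40.0
d cm [ 1.1  -1.07  2.83]
```

View pics/v4.png

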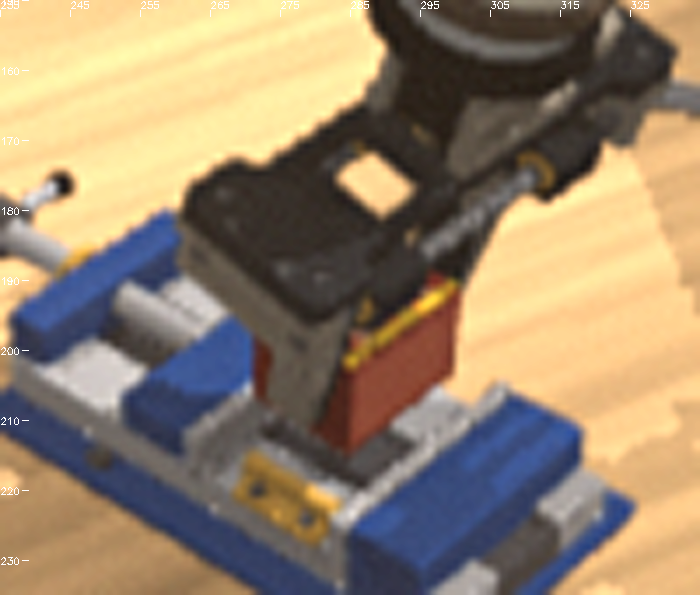

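```bash
python3 -m handwheel '[{"claw":-0.2,"tx":0.13,"ty":-0.5,"tz":-0.04,"wx":0,"wy":0,"wz":0},{"claw":-0.2,"tx":0.14,"ty":-0.57,"tz":-0.03,"wx":0,"wy":0,"wz":0},{"claw":-0.2,"tx":0.2,"ty":0,"tz":0.7,"wx":0,"wy":0,"wz":0},{"claw":-0.2,"tx":0.2,"ty":0,"tz":0.7,"wx":0,"wy":0,"wz":0},{"claw":-0.2,"tx":0.17,"ty":0,"tz":0.6,"wx":0,"wy":0,"wz":0},{"claw":-0.2,"tx":0.14,"ty":0,"tz":0.5,"wx":0,"wy":0,"wz":0},{"claw":-0.2,"tx":0.12,"ty":0,"tz":0.4,"wx":0,"wy":0,"wz":0},{"claw":-0.2,"tx":0,"ty":0,"tz":0,"wx":0,"wy":0,"wz":0},{"claw":-0.2,"tx":0,"ty":0,"tz":0,"wx":0,"wy":0,"wz":0}]'
python3 st.py .5581 .0467 .0495
```

```text
time: 8.65
tcp_pos: [0.5581, 0.0463, 0.053]
tcp_rot: [3.032, 0.475, -0.427]
contact_force: [0.7, 0.8, -2.5]
finger_gap: 0.0598
finger_force: 40.0
t 8.65 tcp [0.5581 0.0463 0.053 ] yaw_y -72.19 tilt [-15.08  -4.83] q [-0.074  0.522  1.518 -0.106  1.363  1.222] F [ 0.7  0.8 -2.5] gap 0.0598 ff 40.0
d cm [ 0.11 -0.04  0.33]
```

Lower the last 3 mm watching for contact, then open.

```bash
python3 -m handwheel '[{"claw":-0.2,"tx":0.03,"ty":0,"tz":0.12,"wx":0,"wy":0,"wz":0},{"claw":-0.2,"tx":0.03,"ty":0,"tz":0.1,"wx":0,"wy":0,"wz":0},{"claw":-0.2,"tx":0.03,"ty":0,"tz":0.1,"wx":0,"wy":0,"wz":0},{"claw":-0.2,"tx":0,"ty":0,"tz":0,"wx":0,"wy":0,"wz":0},{"claw":-0.2,"tx":0,"ty":0,"tz":0,"wx":0,"wy":0,"wz":0}]'
python3 st.py .5581 .0467 .0495
```

```text
time: 9.07
tcp_pos: [0.5583, 0.0464, 0.0501]
tcp_rot: [3.032, 0.475, -0.426]
contact_force: [0.4, -0.4, -3.8]
finger_gap: 0.0601
finger_force: 40.0
t 9.0667 tcp [0.5583 0.0464 0.0501] yaw_y -72.18 tilt [-15.03  -4.83] q [-0.074  0.526  1.519 -0.106  1.357  1.222] F [ 0.4 -0.4 -3.8] gap 0.0601 ff 40.0
d cm [ 0.   -0.04  0.06]
```

```bash
python3 -m handwheel '[{"claw":-0.2,"tx":0.03,"ty":0,"tz":0.1,"wx":0,"wy":0,"wz":0},{"claw":0.4,"tx":0,"ty":0,"tz":0,"wx":0,"wy":0,"wz":0},{"claw":0.4,"tx":0,"ty":0,"tz":0,"wx":0,"wy":0,"wz":0},{"claw":0.4,"tx":0,"ty":0,"tz":0,"wx":0,"wy":0,"wz":0},{"claw":0.4,"tx":0,"ty":0,"tz":0,"wx":0,"wy":0,"wz":0},{"claw":0.4,"tx":-0.14,"ty":0,"tz":-0.5,"wx":0,"wy":0,"wz":0},{"claw":0.5,"tx":-0.4,"ty":0,"tz":-1.4,"wx":0,"wy":0,"wz":0},{"claw":0.5,"tx":-0.5,"ty":0,"tz":-2,"wx":0,"wy":0,"wz":0},{"claw":0.5,"tx":0,"ty":0,"tz":-3,"wx":0,"wy":0,"wz":0},{"claw":0.5,"tx":0,"ty":0,"tz":-3,"wx":0,"wy":5.3,"wz":0},{"claw":0.5,"tx":0,"ty":0,"tz":-3,"wx":0,"wy":5.3,"wz":0},{"claw":0.5,"tx":0,"ty":0,"tz":0,"wx":0,"wy":5.3,"wz":0},{"claw":0.5,"tx":0,"ty":0,"tz":0,"wx":0,"wy":0,"wz":0}]'
python3 st.py .5284 -.2273 .18
python3 -c '
from h import *
crop("scene",235,150,100,85,7,"v5.png")'
```

```text
time: 10.15
tcp_pos: [0.5795, 0.0531, 0.1799]
tcp_rot: [3.103, 0.486, 0.006]
contact_force: [0.0, 0.3, -0.9]
finger_gap: 0.0691
finger_force: 0.0
t 10.15 tcp [0.5795 0.0531 0.1799] yaw_y -72.21 tilt [ 0.24 -0.03] q [-0.116  0.207  1.627 -0.     1.303  1.144] F [ 0.   0.3 -0.9] gap 0.0691 ff 0.0
d cm [-1.343e+01  2.513e+01 -1.000e-02]
```

View pics/v5.png

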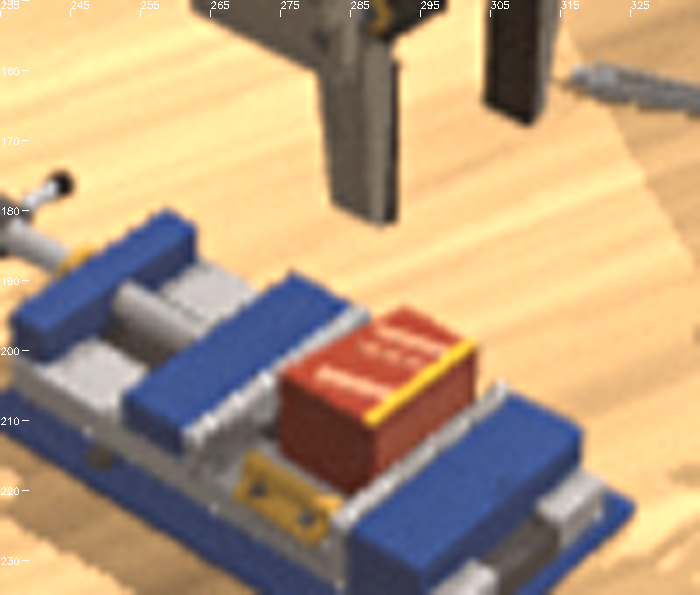

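```bash
python3 -m handwheel '[{"claw":0.1,"tx":-1,"ty":1.8,"tz":0,"wx":0,"wy":0,"wz":0},{"claw":0.1,"tx":-1.7,"ty":3.2,"tz":0,"wx":0,"wy":0,"wz":0},{"claw":0.1,"tx":-1.7,"ty":3.2,"tz":0,"wx":0,"wy":0,"wz":0},{"claw":0.1,"tx":-1.7,"ty":3.2,"tz":0,"wx":0,"wy":0,"wz":0},{"claw":0.1,"tx":-1.7,"ty":3.2,"tz":0,"wx":0,"wy":0,"wz":0},{"claw":0.1,"tx":-1.7,"ty":3.2,"tz":0,"wx":0,"wy":0,"wz":0},{"claw":0.1,"tx":-1.7,"ty":3.2,"tz":0,"wx":0,"wy":0,"wz":0},{"claw":0.1,"tx":-1.7,"ty":3.2,"tz":0,"wx":0,"wy":0,"wz":0},{"claw":0.1,"tx":-1.2,"ty":0.9,"tz":0,"wx":0,"wy":0,"wz":0},{"claw":0.1,"tx":0,"ty":0,"tz":0,"wx":0,"wy":0,"wz":0},{"claw":0.1,"tx":0,"ty":0,"tz":0,"wx":0,"wy":0,"wz":0}]' 
python3 st.py .5275 -.228 .063
python3 - <<'E'
import fit
from fit import *
from scipy.optimize import least_squares
def vf2(p):
    m=32-p[3]*1e3
    L=[("scene",295,231.7,73,-50),("scene",283.9,224.3,32,-50),("scene",307.1,204.7,32,50),("scene",318.1,211.4,73,50),
    ("scene",261.9,212.9,m,-50),("scene",252.6,206.9,m-41,-50),("scene",277.1,188.9,m-41,50)]
    return np.concatenate([proj(c,W(p,[a/1e3,b/1e3,.046]))-[u,v] for c,u,v,a,b in L])
def bf2(p):
    L=[("scene",288.1,210,20.5,-30),("scene",302.9,199.3,20.5,30),("scene",292.9,193.6,-15.5,30),("scene",275,203.6,-25.5,-30)]
    return np.concatenate([proj(c,W(p,[a/1e3,b/1e3,.070]))-[u,v] for c,u,v,a,b in L])
b=least_squares(bf2,[.55,.03,.31],x_scale=[.01,.01,.05]);print("block",b.x,b.fun.round(1))
v=least_squares(vf2,[.55,.03,.31,.063],x_scale=[.01,.01,.05,.01],loss="soft_l1");print("vise scene-only",v.x)
for a in ([.5545,.0351,.306,.0656],v.x):
    d=b.x[:2]-a[:2];c,s=np.cos(a[2]),np.sin(a[2]);print("block in vise",c*d[0]+s*d[1],-s*d[0]+c*d[1],b.x[2]-a[2])
E
```

```text
time: 11.12
tcp_pos: [0.5224, -0.2289, 0.1759]
tcp_rot: [-3.102, -0.484, 0.007]
contact_force: [0.1, 0.1, -0.7]
finger_gap: 0.0506
finger_force: 0.0
t 11.1167 tcp [ 0.5224 -0.2289  0.1759] yaw_y -72.27 tilt [-0.26  0.08] q [-0.624  0.189  1.657 -0.002  1.3    0.638] F [ 0.1  0.1 -0.7] gap 0.0506 ff 0.0
d cm [ 0.56  0.1  11.29]
block [0.56091872 0.04465901 0.31964136] [ 0.2  0.9  0.5 -0.1 -0.3 -0.2 -0.4 -0.6]
vise scene-only [0.55631285 0.03443017 0.32936862 0.06336501]
block in vise 0.009000169310652114 0.0071813329025427405 0.013641361732672164
block in vise 0.007666761424496557 0.008189256283764238 -0.009727254219247361
```

```bash
python3 -m handwheel '[{"claw":0.1,"tx":0.56,"ty":0.1,"tz":0,"wx":0,"wy":0.3,"wz":0},{"claw":0.1,"tx":0,"ty":0,"tz":3,"wx":0,"wy":0,"wz":0},{"claw":0.1,"tx":0,"ty":0,"tz":3,"wx":0,"wy":0,"wz":0},{"claw":0.1,"tx":0,"ty":0,"tz":3,"wx":0,"wy":0,"wz":0},{"claw":0.1,"tx":0,"ty":0,"tz":1.5,"wx":0,"wy":0,"wz":0},{"claw":0.1,"tx":0,"ty":0,"tz":0.8,"wx":0,"wy":0,"wz":0},{"claw":0.1,"tx":0,"ty":0,"tz":0,"wx":0,"wy":0,"wz":0},{"claw":0.1,"tx":0,"ty":0,"tz":0,"wx":0,"wy":0,"wz":0}]' 
python3 st.py .5275 -.228 .063
python3 -m handwheel '[{"claw":-0.3,"tx":0,"ty":0,"tz":0,"wx":0,"wy":0,"wz":0},{"claw":-0.7,"tx":0,"ty":0,"tz":0,"wx":0,"wy":0,"wz":0},{"claw":-0.9,"tx":0,"ty":0,"tz":0,"wx":0,"wy":0,"wz":0},{"claw":-0.9,"tx":0,"ty":0,"tz":0,"wx":0,"wy":0,"wz":0},{"claw":-0.9,"tx":0,"ty":0,"tz":0,"wx":0,"wy":0,"wz":0},{"claw":-0.9,"tx":0,"ty":0,"tz":0,"wx":0,"wy":0,"wz":0},{"claw":-0.9,"tx":0,"ty":0,"tz":0,"wx":0,"wy":0,"wz":0}]' 55
python3 st.py
```

```text
time: 11.78
tcp_pos: [0.5295, -0.2272, 0.0643]
tcp_rot: [-3.103, -0.488, -0.006]
contact_force: [0.1, -0.2, 0.5]
finger_gap: 0.0507
finger_force: 0.0
t 11.7833 tcp [ 0.5295 -0.2272  0.0643] yaw_y -72.11 tilt [0.21 0.05] q [-0.617  0.332  1.724  0.003  1.083  0.64 ] F [ 0.1 -0.2  0.5] gap 0.0507 ff 0.0
d cm [-0.22  0.01  0.13]
time: 12.37
tcp_pos: [0.5291, -0.2281, 0.0644]
tcp_rot: [3.104, 0.486, 0.007]
contact_force: [0.7, 1.1, 4.2]
finger_gap: 0.0209
finger_force: 55.0
t 12.3667 tcp [ 0.5291 -0.2281  0.0644] yaw_y -72.19 tilt [0.24 0.04] q [-0.618  0.331  1.725  0.003  1.083  0.64 ] F [0.7 1.1 4.2] gap 0.0209 ff 55.0
```

```bash
python3 -m handwheel '[{"claw":-0.9,"tx":0,"ty":0,"tz":-1,"wx":0,"wy":-0.2,"wz":0},{"claw":-0.9,"tx":0,"ty":0,"tz":-2,"wx":0,"wy":0,"wz":0},{"claw":-0.9,"tx":0,"ty":0,"tz":-3,"wx":0,"wy":0,"wz":0},{"claw":-0.9,"tx":0,"ty":0,"tz":-3,"wx":0,"wy":0,"wz":0},{"claw":-0.9,"tx":0,"ty":0,"tz":-1,"wx":0,"wy":0,"wz":0},{"claw":-0.9,"tx":0,"ty":0,"tz":0,"wx":0,"wy":0,"wz":0}]' 55
python3 st.py .5209 .0792 .16
```

```text
time: 12.87
tcp_pos: [0.5303, -0.2291, 0.1671]
tcp_rot: [3.099, 0.486, 0.007]
contact_force: [-0.0, -0.3, -1.7]
finger_gap: 0.0208
finger_force: 55.0
t 12.8667 tcp [ 0.5303 -0.2291  0.1671] yaw_y -72.19 tilt [ 0.28 -0.21] q [-0.617  0.207  1.654 -0.     1.274  0.643] F [-0.  -0.3 -1.7] gap 0.0208 ff 55.0
d cm [  8.54 -29.64   0.59]
```

```bash
python3 -m handwheel '[{"claw":-0.9,"tx":0.4,"ty":-1.4,"tz":0,"wx":0,"wy":0,"wz":0},{"claw":-0.9,"tx":0.9,"ty":-3,"tz":0,"wx":0,"wy":0,"wz":0},{"claw":-0.9,"tx":0.9,"ty":-3,"tz":0,"wx":0,"wy":0,"wz":0},{"claw":-0.9,"tx":0.9,"ty":-3,"tz":0,"wx":0,"wy":0,"wz":0},{"claw":-0.9,"tx":0.9,"ty":-3,"tz":0,"wx":0,"wy":0,"wz":0},{"claw":-0.9,"tx":0.9,"ty":-3,"tz":0,"wx":0,"wy":0,"wz":0},{"claw":-0.9,"tx":0.9,"ty":-3,"tz":0,"wx":0,"wy":0,"wz":0},{"claw":-0.9,"tx":0.9,"ty":-3,"tz":0,"wx":0,"wy":0,"wz":0},{"claw":-0.9,"tx":0.9,"ty":-3,"tz":0,"wx":0,"wy":0,"wz":0},{"claw":-0.9,"tx":0.9,"ty":-3,"tz":0,"wx":0,"wy":0,"wz":0},{"claw":-0.9,"tx":0,"ty":-1.2,"tz":0,"wx":0,"wy":0,"wz":0},{"claw":-0.9,"tx":0,"ty":0,"tz":0,"wx":0,"wy":0,"wz":0},{"claw":-0.9,"tx":0,"ty":0,"tz":0,"wx":0,"wy":0,"wz":0}]' 55
python3 st.py .5209 .0792 .16
```

```text
time: 13.95
tcp_pos: [0.5174, 0.0804, 0.1618]
tcp_rot: [-3.103, -0.489, 0.006]
contact_force: [0.4, 0.3, -2.4]
finger_gap: 0.021
finger_force: 55.0
t 13.95 tcp [0.5174 0.0804 0.1618] yaw_y -72.09 tilt [-0.2  -0.02] q [-7.600e-02  8.400e-02  1.803e+00 -1.000e-03  1.259e+00  1.182e+00] F [ 0.4  0.3 -2.4] gap 0.021 ff 55.0
d cm [0.3  0.22 0.18]
```

```bash
python3 -m handwheel '[{"claw":-0.9,"tx":0.3,"ty":0.2,"tz":1.3,"wx":0,"wy":0.2,"wz":0},{"claw":-0.9,"tx":0,"ty":0,"tz":2,"wx":0,"wy":0,"wz":0},{"claw":-0.9,"tx":0,"ty":0,"tz":1.5,"wx":0,"wy":0,"wz":0},{"claw":-0.9,"tx":0,"ty":0,"tz":0.6,"wx":0,"wy":0,"wz":0},{"claw":-0.9,"tx":0,"ty":0,"tz":0.5,"wx":0,"wy":0,"wz":0},{"claw":-0.9,"tx":0,"ty":0,"tz":0,"wx":0,"wy":0,"wz":0},{"claw":-0.9,"tx":0,"ty":0,"tz":0,"wx":0,"wy":0,"wz":0}]' 55
python3 st.py .5209 .0792 .0904
```

```text
time: 14.53
tcp_pos: [0.523, 0.0785, 0.1051]
tcp_rot: [-3.104, -0.485, -0.006]
contact_force: [-0.0, -0.5, -2.6]
finger_gap: 0.0209
finger_force: 55.0
t 14.5333 tcp [0.523  0.0785 0.1051] yaw_y -72.22 tilt [0.22 0.05] q [-8.000e-02  1.610e-01  1.839e+00  1.000e-03  1.138e+00  1.180e+00] F [-0.  -0.5 -2.6] gap 0.0209 ff 55.0
d cm [-0.18 -0.13  1.47]
```

```bash
python3 -m handwheel '[{"claw":-0.9,"tx":-0.18,"ty":-0.13,"tz":0,"wx":0,"wy":-0.1,"wz":0},{"claw":-0.9,"tx":0,"ty":0,"tz":0.3,"wx":0,"wy":0,"wz":0},{"claw":-0.9,"tx":0,"ty":0,"tz":0.4,"wx":0,"wy":0,"wz":0},{"claw":-0.9,"tx":0,"ty":0,"tz":0.3,"wx":0,"wy":0,"wz":0},{"claw":-0.9,"tx":0,"ty":0,"tz":0,"wx":0,"wy":0,"wz":0},{"claw":-0.9,"tx":0,"ty":0,"tz":0,"wx":0,"wy":0,"wz":0}]' 55
python3 st.py .5209 .0792 .0904
python3 -c '
from h import *
crop("scene",235,150,100,85,7,"v6.png")'
```

```text
time: 15.03
tcp_pos: [0.5203, 0.0798, 0.0944]
tcp_rot: [-3.103, -0.487, -0.002]
contact_force: [0.2, 0.3, -2.1]
finger_gap: 0.021
finger_force: 55.0
t 15.0333 tcp [0.5203 0.0798 0.0944] yaw_y -72.18 tilt [0.06 0.03] q [-7.800e-02  1.720e-01  1.851e+00  1.000e-03  1.118e+00  1.181e+00] F [ 0.2  0.3 -2.1] gap 0.021 ff 55.0
d cm [0.04 0.07 0.4 ]
```

View pics/v6.png

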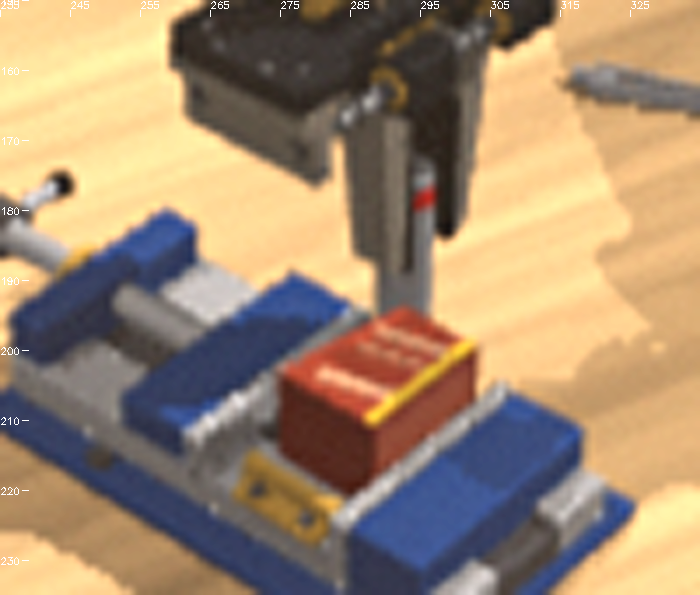

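```bash
python3 - <<'E'
from h import *
s=manip.read_state();x,y,_=s["tcp_pos"]
for z in(.075,.1):print(proj("scene",[x,y,z]))
print(proj("scene",[x+.002*.95,y+.002*.31,.075]))
E
python3 -m handwheel '[{"claw":-0.9,"tx":0,"ty":0,"tz":0.2,"wx":0,"wy":0,"wz":0},{"claw":-0.9,"tx":0,"ty":0,"tz":0.2,"wx":0,"wy":0,"wz":0},{"claw":-0.9,"tx":0,"ty":0.4,"tz":0,"wx":0,"wy":0,"wz":0},{"claw":-0.9,"tx":0,"ty":0.4,"tz":0,"wx":0,"wy":0,"wz":0},{"claw":-0.9,"tx":0,"ty":0,"tz":0,"wx":0,"wy":0,"wz":0},{"claw":-0.9,"tx":0,"ty":0,"tz":0,"wx":0,"wy":0,"wz":0}]' 55
python3 st.py
```

```text
[293.10648157 187.16305353]
[293.29730467 179.65742101]
[293.68371788 187.47274163]
time: 15.58
tcp_pos: [0.5232, 0.0717, 0.0908]
tcp_rot: [-3.104, -0.486, -0.003]
contact_force: [-0.6, -0.6, -2.2]
finger_gap: 0.0209
finger_force: 55.0
t 15.5833 tcp [0.5232 0.0717 0.0908] yaw_y -72.22 tilt [0.11 0.03] q [-9.300e-02  1.810e-01  1.849e+00  1.000e-03  1.111e+00  1.167e+00] F [-0.6 -0.6 -2.2] gap 0.0209 ff 55.0
```

```bash
python3 -m handwheel '[{"claw":-0.9,"tx":0,"ty":0.4,"tz":0,"wx":0,"wy":0,"wz":0},{"claw":-0.9,"tx":0,"ty":0.4,"tz":0,"wx":0,"wy":0,"wz":0},{"claw":-0.9,"tx":0,"ty":0.4,"tz":0,"wx":0,"wy":0,"wz":0},{"claw":-0.9,"tx":0,"ty":0,"tz":0,"wx":0,"wy":0,"wz":0},{"claw":-0.9,"tx":0,"ty":0,"tz":0,"wx":0,"wy":0,"wz":0}]' 55
python3 st.py
python3 -m handwheel '[{"claw":-0.9,"tx":0,"ty":0.4,"tz":0,"wx":0,"wy":0,"wz":0},{"claw":-0.9,"tx":0,"ty":0.4,"tz":0,"wx":0,"wy":0,"wz":0},{"claw":-0.9,"tx":0,"ty":0,"tz":0,"wx":0,"wy":0,"wz":0},{"claw":-0.9,"tx":0,"ty":0,"tz":0,"wx":0,"wy":0,"wz":0}]' 55
python3 st.py
```

```text
time: 16.0
tcp_pos: [0.5264, 0.0603, 0.0906]
tcp_rot: [-3.104, -0.486, -0.002]
contact_force: [-1.5, -1.2, -2.6]
finger_gap: 0.0214
finger_force: 55.0
t 16.0 tcp [0.5264 0.0603 0.0906] yaw_y -72.21 tilt [0.05 0.02] q [-0.115  0.186  1.843  0.     1.112  1.146] F [-1.5 -1.2 -2.6] gap 0.0214 ff 55.0
time: 16.33
tcp_pos: [0.5292, 0.0527, 0.0907]
tcp_rot: [3.104, 0.486, 0.003]
contact_force: [-1.4, -0.4, -2.2]
finger_gap: 0.0214
finger_force: 55.0
t 16.3333 tcp [0.5292 0.0527 0.0907] yaw_y -72.2 tilt [0.1  0.01] q [-1.280e-01  1.900e-01  1.838e+00  1.000e-03  1.112e+00  1.132e+00] F [-1.4 -0.4 -2.2] gap 0.0214 ff 55.0
```

```bash
python3 -m handwheel '[{"claw":-0.9,"tx":-0.05,"ty":0.4,"tz":0,"wx":0,"wy":0,"wz":0},{"claw":-0.9,"tx":-0.05,"ty":0.4,"tz":0,"wx":0,"wy":0,"wz":0},{"claw":-0.9,"tx":0,"ty":0,"tz":0,"wx":0,"wy":0,"wz":0},{"claw":-0.9,"tx":0,"ty":0,"tz":0,"wx":0,"wy":0,"wz":0}]' 55
python3 st.py
python3 -m handwheel '[{"claw":-0.9,"tx":0,"ty":0.4,"tz":0,"wx":0,"wy":0,"wz":0},{"claw":-0.9,"tx":0,"ty":0.3,"tz":0,"wx":0,"wy":0,"wz":0},{"claw":-0.9,"tx":0,"ty":0,"tz":0,"wx":0,"wy":0,"wz":0},{"claw":-0.9,"tx":0,"ty":0,"tz":0,"wx":0,"wy":0,"wz":0}]' 55
python3 st.py
```

```text
time: 16.67
tcp_pos: [0.5306, 0.0447, 0.0907]
tcp_rot: [3.104, 0.486, 0.002]
contact_force: [-2.3, -1.3, -2.6]
finger_gap: 0.0213
finger_force: 55.0
t 16.6667 tcp [0.5306 0.0447 0.0907] yaw_y -72.2 tilt [0.09 0.  ] q [-0.143  0.192  1.836  0.     1.112  1.117] F [-2.3 -1.3 -2.6] gap 0.0213 ff 55.0
time: 17.0
tcp_pos: [0.5322, 0.0381, 0.0904]
tcp_rot: [-3.104, -0.486, -0.0]
contact_force: [-4.4, -1.6, -2.0]
finger_gap: 0.0211
finger_force: 55.0
t 17.0 tcp [0.5322 0.0381 0.0904] yaw_y -72.19 tilt [0.01 0.  ] q [-0.155  0.196  1.832  0.     1.114  1.105] F [-4.4 -1.6 -2. ] gap 0.0211 ff 55.0
```

```bash
python3 -m handwheel '[{"claw":-0.9,"tx":-0.05,"ty":0.3,"tz":0,"wx":0,"wy":0,"wz":0},{"claw":-0.9,"tx":0,"ty":0,"tz":0,"wx":0,"wy":0,"wz":0},{"claw":-0.9,"tx":0,"ty":0,"tz":0,"wx":0,"wy":0,"wz":0}]' 55
python3 st.py
python3 -m handwheel '[{"claw":-0.9,"tx":0,"ty":0.3,"tz":0,"wx":0,"wy":0,"wz":0},{"claw":-0.9,"tx":0,"ty":0,"tz":0,"wx":0,"wy":0,"wz":0},{"claw":-0.9,"tx":0,"ty":0,"tz":0,"wx":0,"wy":0,"wz":0}]' 55
python3 st.py
```

```text
time: 17.25
tcp_pos: [0.5327, 0.0354, 0.0905]
tcp_rot: [-3.103, -0.486, -0.001]
contact_force: [-4.9, -0.6, -2.1]
finger_gap: 0.0209
finger_force: 55.0
t 17.25 tcp [0.5327 0.0354 0.0905] yaw_y -72.18 tilt [0.03 0.03] q [-1.610e-01  1.960e-01  1.831e+00  1.000e-03  1.114e+00  1.099e+00] F [-4.9 -0.6 -2.1] gap 0.0209 ff 55.0
time: 17.5
tcp_pos: [0.5332, 0.0328, 0.0903]
tcp_rot: [-3.103, -0.486, 0.0]
contact_force: [-5.8, 0.2, -1.4]
finger_gap: 0.0211
finger_force: 55.0
t 17.5 tcp [0.5332 0.0328 0.0903] yaw_y -72.18 tilt [-0.03  0.05] q [-1.650e-01  1.980e-01  1.829e+00  1.000e-03  1.115e+00  1.094e+00] F [-5.8  0.2 -1.4] gap 0.0211 ff 55.0
```

```bash
python3 -m handwheel '[{"claw":-0.9,"tx":-0.1,"ty":0.3,"tz":0,"wx":0,"wy":0,"wz":0},{"claw":-0.9,"tx":0,"ty":0,"tz":0,"wx":0,"wy":0,"wz":0},{"claw":-0.9,"tx":0,"ty":0,"tz":0,"wx":0,"wy":0,"wz":0}]' 55
python3 st.py
python3 -m handwheel '[{"claw":-0.9,"tx":-0.1,"ty":0.3,"tz":0,"wx":0,"wy":0,"wz":0},{"claw":-0.9,"tx":0,"ty":0,"tz":0,"wx":0,"wy":0,"wz":0},{"claw":-0.9,"tx":0,"ty":0,"tz":0,"wx":0,"wy":0,"wz":0}]' 55
python3 st.py
```

```text
time: 17.75
tcp_pos: [0.5332, 0.0311, 0.0903]
tcp_rot: [-3.1, -0.485, -0.001]
contact_force: [-5.8, 5.3, -1.6]
finger_gap: 0.0212
finger_force: 55.0
t 17.75 tcp [0.5332 0.0311 0.0903] yaw_y -72.22 tilt [-0.01  0.23] q [-0.171  0.198  1.83   0.004  1.115  1.088] F [-5.8  5.3 -1.6] gap 0.0212 ff 55.0
time: 18.0
tcp_pos: [0.5333, 0.0295, 0.0903]
tcp_rot: [-3.097, -0.484, -0.002]
contact_force: [-3.8, 9.9, -1.7]
finger_gap: 0.0212
finger_force: 55.0
t 18.0 tcp [0.5333 0.0295 0.0903] yaw_y -72.24 tilt [0.02 0.41] q [-0.175  0.197  1.831  0.008  1.115  1.082] F [-3.8  9.9 -1.7] gap 0.0212 ff 55.0
```

```bash
python3 -m handwheel '[{"claw":-0.9,"tx":0,"ty":0.3,"tz":0,"wx":0,"wy":0,"wz":0},{"claw":-0.9,"tx":0,"ty":0,"tz":0,"wx":0,"wy":0,"wz":0},{"claw":-0.9,"tx":0,"ty":0,"tz":0,"wx":0,"wy":0,"wz":0},{"claw":-0.9,"tx":0,"ty":0,"tz":0,"wx":0,"wy":0,"wz":0}]' 55
python3 st.py
python3 -m handwheel '[{"claw":-0.9,"tx":0,"ty":0.2,"tz":0,"wx":0,"wy":0,"wz":0},{"claw":-0.9,"tx":0,"ty":0,"tz":0,"wx":0,"wy":0,"wz":0},{"claw":-0.9,"tx":0,"ty":0,"tz":0,"wx":0,"wy":0,"wz":0},{"claw":-0.9,"tx":0,"ty":0,"tz":0,"wx":0,"wy":0,"wz":0},{"claw":-0.9,"tx":0,"ty":0,"tz":0,"wx":0,"wy":0,"wz":0},{"claw":-0.9,"tx":0,"ty":0,"tz":0,"wx":0,"wy":0,"wz":0},{"claw":-0.9,"tx":0,"ty":0,"tz":0,"wx":0,"wy":0,"wz":0},{"claw":-0.9,"tx":0,"ty":0,"tz":0,"wx":0,"wy":0,"wz":0}]' 55
python3 st.py
```

```text
time: 18.33
tcp_pos: [0.5335, 0.0285, 0.0902]
tcp_rot: [-3.093, -0.483, -0.0]
contact_force: [-6.3, 16.5, 0.6]
finger_gap: 0.0214
finger_force: 55.1
t 18.3333 tcp [0.5335 0.0285 0.0902] yaw_y -72.25 tilt [-0.09  0.61] q [-0.179  0.199  1.829  0.011  1.117  1.077] F [-6.3 16.5  0.6] gap 0.0214 ff 55.1
time: 19.0
tcp_pos: [0.5337, 0.0278, 0.0902]
tcp_rot: [-3.091, -0.482, 0.001]
contact_force: [-6.6, 19.4, 2.1]
finger_gap: 0.0212
finger_force: 55.2
t 19.0 tcp [0.5337 0.0278 0.0902] yaw_y -72.26 tilt [-0.14  0.73] q [-0.182  0.2    1.828  0.014  1.119  1.074] F [-6.6 19.4  2.1] gap 0.0212 ff 55.2
```

Run:
```python
from h import *
im=manip.camera("scene");h=cv2.cvtColor(im,cv2.COLOR_RGB2HSV)
m=cv2.inRange(h,(22,150,90),(34,255,255));ys,xs=np.nonzero(m[185:216,270:320]);xs=xs+270;ys=ys+185
print(len(xs),xs.min(),xs.max(),ys.min(),ys.max())
P=np.array([at("scene",u,v,.070)[:2] for u,v in zip(xs,ys)])
vx,vy,x0,y0=cv2.fitLine(P.astype(np.float32),cv2.DIST_HUBER,0,.001,.001).ravel()
print("line yaw-90",(np.degrees(np.arctan2(vy,vx))-90)%180)
c,s=np.cos(.318),np.sin(.318);d=P-[.5555,.0348];X=c*d[:,0]+s*d[:,1];Y=-s*d[:,0]+c*d[:,1]
print("x",np.median(X),"y",Y.min(),Y.max())
```

```text
4 292 299 201 207
line yaw-90 20.442795
x 0.025525622396610395 y -0.005022634728449877 0.024688118697699546
```

Run:
```python
from h import *
im=manip.camera("scene").astype(int)
R,G,B=im[...,0],im[...,1],im[...,2]
m=((G-B>30)&(R-G<1.0*(G-B))&(R>70)).astype(np.uint8)
n,l,st,_=cv2.connectedComponentsWithStats(m[180:222,265:322])
for i in range(1,n):
    if st[i,4]<12: continue
    ys,xs=np.nonzero(l==i);xs=xs+265;ys=ys+180
    P=np.array([at("scene",u,v,.0695)[:2] for u,v in zip(xs,ys)])
    vx,vy,_,_=cv2.fitLine(P.astype(np.float32),cv2.DIST_HUBER,0,.001,.001).ravel()
    c,s=np.cos(.318),np.sin(.318);d=P-[.5555,.0348];X=c*d[:,0]+s*d[:,1];Y=-s*d[:,0]+c*d[:,1]
    print(len(xs),xs.min(),xs.max(),ys.min(),ys.max(),"yaw",(np.degrees(np.arctan2(vy,vx))-90)%180,"x",np.median(X),X.max(),"y",Y.min(),Y.max())
```

```text
26 265 268 181 188 yaw 66.36627 x -0.08500632036585384 -0.07171340076493013 y 0.010389419512436753 0.03288673870776469
812 287 321 180 217 yaw 82.72805 x 0.018327323510067384 0.10338685864749682 y -0.022736824669867962 0.1335994752447992
49 269 283 215 221 yaw 115.7744 x 0.02132953218002621 0.04251201284889839 y -0.07910533185006845 -0.0583744028315042
```

Run:
```python
from h import *
im=manip.camera("scene").astype(np.float32)
g=im[...,1]-im[...,2]; c,s=np.cos(.318),np.sin(.318)
xs=np.arange(10,42,.25)
for Y in range(-36,45,6):
    p=np.array([proj("scene",[.5555+c*x/1e3-s*Y/1e3,.0348+s*x/1e3+c*Y/1e3,.0695]) for x in xs],np.float32)
    v=cv2.remap(g,p[:,0].reshape(1,-1),p[:,1].reshape(1,-1),cv2.INTER_LINEAR)[0]
    k=v.argmax();w=np.where((v>v.max()*.6)&(abs(xs-xs[k])<4),v,0);print(Y,xs[k],(w*xs).sum()/w.sum(),v.max())
```

```text
-36 41.75 39.98073000764851 10.15625
-30 40.75 39.500443564896955 14.28125
-24 28.5 27.94134959757773 31.138672
-18 26.5 25.90200300635059 89.5
-12 25.5 25.5999431319101 81.42383
-6 24.5 25.025734900547622 86.84473
0 25.25 25.35198186703921 91.5625
6 25.5 25.274681578982648 76.21875
12 25.25 24.864257919068653 75.78125
18 24.25 24.61146657500716 81.89453
24 24.5 24.489274744794947 80.46094
30 24.0 24.37610939167062 81.375
36 23.5 23.729431633669698 73.1875
42 21.0 20.949916269156603 51.33496
```

```bash
cat > yl.py <<'E'
from h import *
def prof(im,Ys=range(-30,43,6),x0=.5555,y0=.0348,yaw=.318):
    im=im.astype(np.float32);g=im[...,1]-im[...,2]; c,s=np.cos(yaw),np.sin(yaw);xs=np.arange(10,40,.25);o=[]
    for Y in Ys:
        p=np.array([proj("scene",[x0+c*x/1e3-s*Y/1e3,y0+s*x/1e3+c*Y/1e3,.0695]) for x in xs],np.float32)
        v=cv2.remap(g,p[:,0].reshape(1,-1),p[:,1].reshape(1,-1),cv2.INTER_LINEAR)[0]
        k=v.argmax();w=np.where((v>v.max()*.6)&(abs(xs-xs[k])<4),v,0);o.append((Y,round(float((w*xs).sum()/w.sum()),1),int(v.max())))
    return o
E
python3 - <<'E'
from yl import *
for n in("v5","v6"):
    a=cv2.imread(f"pics/{n}.png")[:,:,::-1];f=np.zeros((420,560,3),np.uint8)
    f[150:235,235:335]=cv2.resize(a,(100,85),interpolation=cv2.INTER_AREA);print(n,prof(f))
im=manip.camera("scene");print("now",prof(im))
crop("scene",235,150,100,85,7,"v7.png")
E
```

```text
Traceback (most recent call last):
  File "yl.py", line 5, in prof
    p=np.array([proj("scene",[x0+c*x/1e3-s*Y/1e3,y0+s*x/1e3+c*Y/1e3,.0695]) for x in xs],np.float32)
                ~~~~^^^^^^^^^^^^^^^^^^^^^^^^^^^^^^^^^^^^^^^^^^^^^^^^^^^^^^^
  File "h.py", line 17, in proj
    m=manip.camera_model(name);q=m["extrinsics"]@[*p,1];q=m["camera_matrix"]@(q[:3]*[1,-1,-1]);return q[:2]/q[2]
ValueError: time passes only in moves, steps and waits
```

```bash
python3 - <<'E'
import re
t=open("h.py").read().replace('manip.camera_model(name)','M(name)').replace('def crop','from functools import lru_cache\n@lru_cache(None)\ndef M(n): return manip.camera_model(n)\ndef crop',1)
open("h.py","w").write(t)
E
python3 - <<'E'
from yl import *
for n in("v5","v6"):
    a=cv2.imread(f"pics/{n}.png")[:,:,::-1];f=np.zeros((420,560,3),np.uint8)
    f[150:235,235:335]=cv2.resize(a,(100,85),interpolation=cv2.INTER_AREA);print(n,prof(f))
im=manip.camera("scene");print("now",prof(im))
crop("scene",235,150,100,85,7,"v7.png")
E
```

```text
v5 [(-30, 37.9, 20), (-24, 25.0, 24), (-18, 23.2, 128), (-12, 23.1, 131), (-6, 23.0, 132), (0, 23.2, 126), (6, 23.3, 126), (12, 23.0, 132), (18, 23.0, 135), (24, 23.1, 130), (30, 23.1, 149), (36, 23.1, 120), (42, 21.3, 76)]
v6 [(-30, 37.8, 19), (-24, 25.4, 24), (-18, 23.3, 127), (-12, 23.1, 132), (-6, 22.8, 123), (0, 23.3, 104), (6, 23.4, 102), (12, 23.0, 111), (18, 23.0, 111), (24, 23.1, 106), (30, 23.2, 137), (36, 23.1, 121), (42, 21.2, 77)]
now [(-30, 38.0, 13), (-24, 28.2, 31), (-18, 25.9, 89), (-12, 25.5, 83), (-6, 25.0, 86), (0, 25.3, 90), (6, 25.3, 75), (12, 24.9, 76), (18, 24.6, 82), (24, 24.5, 81), (30, 24.5, 82), (36, 23.5, 73), (42, 21.7, 50)]
```

The measured yellow line slopes by about 2.4° (25.9 mm at y = -18, 23.5 mm at y = +36). The block is jammed on its thick corner and isn't flush. I'll back the pin out, use it to push the block square against the end stop, and wedge again.

```bash
python3 -m handwheel '[{"claw":-0.9,"tx":0,"ty":-0.6,"tz":0,"wx":0,"wy":0,"wz":0},{"claw":-0.9,"tx":0.1,"ty":-0.6,"tz":0,"wx":0,"wy":0,"wz":0},{"claw":-0.9,"tx":0,"ty":-0.8,"tz":0,"wx":0,"wy":0,"wz":0},{"claw":-0.9,"tx":0,"ty":-0.8,"tz":0,"wx":0,"wy":0,"wz":0},{"claw":-0.9,"tx":0,"ty":-0.8,"tz":0,"wx":0,"wy":0,"wz":0},{"claw":-0.9,"tx":0,"ty":-0.8,"tz":0,"wx":0,"wy":0,"wz":0},{"claw":-0.9,"tx":0,"ty":-0.8,"tz":0,"wx":0,"wy":0,"wz":0},{"claw":-0.9,"tx":0,"ty":-0.8,"tz":0,"wx":0,"wy":0,"wz":0},{"claw":-0.9,"tx":0,"ty":-0.4,"tz":0,"wx":0,"wy":0,"wz":0},{"claw":-0.9,"tx":0,"ty":0,"tz":0,"wx":0,"wy":0,"wz":0},{"claw":-0.9,"tx":0,"ty":0,"tz":0,"wx":0,"wy":0,"wz":0}]' 55
python3 st.py .5456 .0905 .0904; python3 -c '
from yl import *
print(prof(manip.camera("scene")))'
```

```text
time: 20.17
tcp_pos: [0.517, 0.0829, 0.0908]
tcp_rot: [-3.104, -0.487, -0.003]
contact_force: [0.3, 0.1, -2.3]
finger_gap: 0.0208
finger_force: 55.0
t 20.1667 tcp [0.517  0.0829 0.0908] yaw_y -72.15 tilt [0.11 0.02] q [-0.072  0.17   1.861  0.     1.109  1.187] F [ 0.3  0.1 -2.3] gap 0.0208 ff 55.0
d cm [2.96 0.16 0.04]
[(-30, 38.0, 15), (-24, 27.8, 27), (-18, 25.3, 94), (-12, 25.4, 94), (-6, 24.7, 103), (0, 24.8, 94), (6, 25.3, 75), (12, 25.2, 80), (18, 25.0, 80), (24, 25.1, 79), (30, 24.7, 81), (36, 24.6, 87), (42, 21.0, 52)]
```

```bash
python3 -m handwheel '[{"claw":-0.9,"tx":0.8,"ty":0,"tz":0,"wx":0,"wy":0,"wz":0},{"claw":-0.9,"tx":0.9,"ty":0,"tz":0,"wx":0,"wy":0,"wz":0},{"claw":-0.9,"tx":0.8,"ty":0,"tz":0,"wx":0,"wy":0,"wz":0},{"claw":-0.9,"tx":0.4,"ty":0.3,"tz":0,"wx":0,"wy":0,"wz":0},{"claw":-0.9,"tx":0,"ty":0.3,"tz":0,"wx":0,"wy":0,"wz":0},{"claw":-0.9,"tx":0,"ty":0.3,"tz":0,"wx":0,"wy":0,"wz":0},{"claw":-0.9,"tx":0,"ty":0.3,"tz":0,"wx":0,"wy":0,"wz":0},{"claw":-0.9,"tx":0,"ty":0.2,"tz":0,"wx":0,"wy":0,"wz":0},{"claw":-0.9,"tx":0,"ty":0,"tz":0,"wx":0,"wy":0,"wz":0}]' 55
python3 st.py
python3 -m handwheel '[{"claw":-0.9,"tx":0,"ty":0.2,"tz":0,"wx":0,"wy":0,"wz":0},{"claw":-0.9,"tx":0,"ty":0.2,"tz":0,"wx":0,"wy":0,"wz":0},{"claw":-0.9,"tx":0,"ty":0,"tz":0,"wx":0,"wy":0,"wz":0},{"claw":-0.9,"tx":0,"ty":0,"tz":0,"wx":0,"wy":0,"wz":0}]' 55
python3 st.py
```

```text
time: 20.97
tcp_pos: [0.5486, 0.0778, 0.0907]
tcp_rot: [-3.104, -0.486, -0.002]
contact_force: [-0.5, 1.3, -2.6]
finger_gap: 0.0209
finger_force: 55.0
t 20.9667 tcp [0.5486 0.0778 0.0907] yaw_y -72.21 tilt [0.07 0.03] q [-7.700e-02  2.440e-01  1.774e+00  1.000e-03  1.122e+00  1.183e+00] F [-0.5  1.3 -2.6] gap 0.0209 ff 55.0
time: 21.3
tcp_pos: [0.55, 0.0741, 0.0907]
tcp_rot: [3.103, 0.486, 0.002]
contact_force: [-0.9, 1.0, -2.3]
finger_gap: 0.0216
finger_force: 55.0
t 21.3 tcp [0.55   0.0741 0.0907] yaw_y -72.19 tilt [ 0.09 -0.  ] q [-0.084  0.246  1.772  0.     1.122  1.176] F [-0.9  1.  -2.3] gap 0.0216 ff 55.0
```

```bash
for i in 1 2; do python3 -m handwheel '[{"claw":-0.9,"tx":0,"ty":0.2,"tz":0,"wx":0,"wy":0,"wz":0},{"claw":-0.9,"tx":0,"ty":0.1,"tz":0,"wx":0,"wy":0,"wz":0},{"claw":-0.9,"tx":0,"ty":0,"tz":0,"wx":0,"wy":0,"wz":0},{"claw":-0.9,"tx":0,"ty":0,"tz":0,"wx":0,"wy":0,"wz":0}]' 55 >/dev/null
python3 st.py; done; python3 -c '
from yl import *
print(prof(manip.camera("scene")))'
```

```text
t 21.6333 tcp [0.5512 0.0727 0.091 ] yaw_y -72.2 tilt [0.13 0.16] q [-0.088  0.247  1.77   0.003  1.123  1.171] F [ 0.6  4.9 -0.6] gap 0.0213 ff 55.0
t 21.9667 tcp [0.5514 0.0722 0.0911] yaw_y -72.22 tilt [0.05 0.41] q [-0.091  0.248  1.768  0.008  1.125  1.166] F [-2.6 13.1  2.1] gap 0.0209 ff 55.0
[(-30, 25.6, 99), (-24, 25.0, 88), (-18, 25.2, 82), (-12, 24.9, 78), (-6, 24.9, 83), (0, 25.0, 93), (6, 25.1, 75), (12, 24.6, 75), (18, 24.5, 82), (24, 24.8, 63), (30, 37.9, 47), (36, 36.9, 46), (42, 20.7, 50)]
```

```bash
python3 -m handwheel '[{"claw":-0.9,"tx":0,"ty":-0.6,"tz":0,"wx":0,"wy":0,"wz":0},{"claw":-0.9,"tx":0,"ty":-0.6,"tz":0,"wx":0,"wy":0,"wz":0},{"claw":-0.9,"tx":0,"ty":-0.3,"tz":0,"wx":0,"wy":0,"wz":0},{"claw":-0.9,"tx":-0.8,"ty":0,"tz":0,"wx":0,"wy":0,"wz":0},{"claw":-0.9,"tx":-0.8,"ty":0,"tz":0,"wx":0,"wy":0,"wz":0},{"claw":-0.9,"tx":-0.7,"ty":0,"tz":0,"wx":0,"wy":0,"wz":0},{"claw":-0.9,"tx":-0.4,"ty":0,"tz":0,"wx":0,"wy":0,"wz":0},{"claw":-0.9,"tx":0,"ty":0,"tz":0,"wx":0,"wy":0,"wz":0},{"claw":-0.9,"tx":0,"ty":0,"tz":0,"wx":0,"wy":0,"wz":0}]' 55 >/dev/null
python3 st.py .5212 .0719 .0905
```

```text
t 22.7667 tcp [0.5214 0.0745 0.0908] yaw_y -72.22 tilt [0.12 0.03] q [-8.800e-02  1.770e-01  1.852e+00  1.000e-03  1.110e+00  1.172e+00] F [-0.   0.2 -2.1] gap 0.0209 ff 55.0
d cm [-0.1   0.24  0.03]
```

```bash
python3 -m handwheel '[{"claw":-0.9,"tx":-0.1,"ty":0.8,"tz":0,"wx":0,"wy":0,"wz":0},{"claw":-0.9,"tx":0,"ty":0,"tz":0,"wx":0,"wy":0,"wz":0},{"claw":-0.9,"tx":0,"ty":0,"tz":0,"wx":0,"wy":0,"wz":0}]' 55 >/dev/null; python3 st.py
for i in 1 2 3; do python3 -m handwheel '[{"claw":-0.9,"tx":-0.1,"ty":0,"tz":0,"wx":0,"wy":0,"wz":0},{"claw":-0.9,"tx":0,"ty":0,"tz":0,"wx":0,"wy":0,"wz":0}]' 55 >/dev/null; python3 st.py; done
```

```text
t 23.0167 tcp [0.5235 0.0663 0.0909] yaw_y -72.23 tilt [0.12 0.03] q [-1.040e-01  1.800e-01  1.850e+00  1.000e-03  1.110e+00  1.157e+00] F [ 0.6 -0.  -2.2] gap 0.0209 ff 55.0
t 23.1833 tcp [0.522  0.0666 0.0907] yaw_y -72.19 tilt [0.08 0.03] q [-1.030e-01  1.770e-01  1.853e+00  1.000e-03  1.110e+00  1.156e+00] F [ 0.   0.3 -2.5] gap 0.0215 ff 55.0
t 23.35 tcp [0.5213 0.0664 0.0908] yaw_y -72.17 tilt [0.12 0.03] q [-1.040e-01  1.740e-01  1.856e+00  1.000e-03  1.109e+00  1.155e+00] F [ 0.1 -0.3 -2.2] gap 0.0211 ff 55.0
t 23.5167 tcp [0.5208 0.0662 0.0909] yaw_y -72.19 tilt [0.2  0.06] q [-0.105  0.172  1.859  0.002  1.108  1.154] F [ 2.1  1.3 -4. ] gap 0.0211 ff 55.0
```

```bash
python3 -m handwheel '[{"claw":-0.9,"tx":0.08,"ty":0.3,"tz":0,"wx":0,"wy":0,"wz":0},{"claw":-0.9,"tx":0,"ty":0.5,"tz":0,"wx":0,"wy":0,"wz":0},{"claw":-0.9,"tx":0,"ty":0.5,"tz":0,"wx":0,"wy":0,"wz":0},{"claw":-0.9,"tx":0,"ty":0.5,"tz":0,"wx":0,"wy":0,"wz":0},{"claw":-0.9,"tx":0,"ty":0.2,"tz":0,"wx":0,"wy":0,"wz":0},{"claw":-0.9,"tx":0,"ty":0,"tz":0,"wx":0,"wy":0,"wz":0}]' 55 >/dev/null; python3 st.py
python3 -m handwheel '[{"claw":-0.9,"tx":0,"ty":0.5,"tz":0,"wx":0,"wy":0,"wz":0},{"claw":-0.9,"tx":0,"ty":0.5,"tz":0,"wx":0,"wy":0,"wz":0},{"claw":-0.9,"tx":0,"ty":0.2,"tz":0,"wx":0,"wy":0,"wz":0},{"claw":-0.9,"tx":0,"ty":0,"tz":0,"wx":0,"wy":0,"wz":0}]' 55 >/dev/null; python3 st.py
python3 -m handwheel '[{"claw":-0.9,"tx":0,"ty":0.4,"tz":0,"wx":0,"wy":0,"wz":0},{"claw":-0.9,"tx":0,"ty":0.4,"tz":0,"wx":0,"wy":0,"wz":0},{"claw":-0.9,"tx":0,"ty":0,"tz":0,"wx":0,"wy":0,"wz":0},{"claw":-0.9,"tx":0,"ty":0,"tz":0,"wx":0,"wy":0,"wz":0}]' 55 >/dev/null; python3 st.py
```

```text
t 24.0167 tcp [0.5277 0.0462 0.0909] yaw_y -72.23 tilt [ 0.15 -0.01] q [-0.141  0.184  1.844  0.     1.11   1.119] F [ 2.7 -0.4 -2.2] gap 0.0213 ff 55.0
t 24.35 tcp [0.5313 0.0351 0.0909] yaw_y -72.21 tilt [0.15 0.  ] q [-1.610e-01  1.910e-01  1.837e+00  1.000e-03  1.112e+00  1.099e+00] F [ 3.2 -0.3 -2.5] gap 0.0212 ff 55.0
t 24.6833 tcp [0.5337 0.0276 0.0909] yaw_y -72.19 tilt [ 0.15 -0.01] q [-0.175  0.195  1.831  0.     1.112  1.085] F [ 4.8  0.9 -3.1] gap 0.0211 ff 55.0
```

```bash
python3 -m handwheel '[{"claw":-0.9,"tx":0.1,"ty":0.4,"tz":0,"wx":0,"wy":0,"wz":0},{"claw":-0.9,"tx":0,"ty":0.3,"tz":0,"wx":0,"wy":0,"wz":0},{"claw":-0.9,"tx":0,"ty":0,"tz":0,"wx":0,"wy":0,"wz":0},{"claw":-0.9,"tx":0,"ty":0,"tz":0,"wx":0,"wy":0,"wz":0}]' 55 >/dev/null; python3 st.py
for i in 1 2 3; do python3 -m handwheel '[{"claw":-0.9,"tx":0,"ty":0.3,"tz":0,"wx":0,"wy":0,"wz":0},{"claw":-0.9,"tx":0,"ty":0,"tz":0,"wx":0,"wy":0,"wz":0},{"claw":-0.9,"tx":0,"ty":0,"tz":0,"wx":0,"wy":0,"wz":0}]' 55 >/dev/null; python3 st.py;done
```

```text
t 25.0167 tcp [0.5362 0.0212 0.0906] yaw_y -72.19 tilt [ 0.07 -0.01] q [-0.186  0.202  1.824 -0.     1.114  1.074] F [ 2.4 -0.1 -2.6] gap 0.021 ff 55.0
t 25.2667 tcp [0.5366 0.0196 0.0905] yaw_y -72.19 tilt [0.01 0.12] q [-0.19   0.204  1.822  0.002  1.116  1.069] F [ 1.   5.7 -0.9] gap 0.0212 ff 55.0
t 25.5167 tcp [0.5368 0.0183 0.0903] yaw_y -72.21 tilt [-0.09  0.29] q [-0.194  0.206  1.82   0.005  1.118  1.064] F [ 0.4 10.1  0.4] gap 0.0206 ff 55.0
t 25.7667 tcp [0.5371 0.0171 0.0902] yaw_y -72.23 tilt [-0.17  0.48] q [-0.198  0.208  1.819  0.008  1.12   1.059] F [-1.7 15.   2.9] gap 0.0211 ff 55.1
```

```bash
python3 -m handwheel '[{"claw":-0.9,"tx":0,"ty":0.1,"tz":0,"wx":0,"wy":0,"wz":0},{"claw":-0.9,"tx":0,"ty":0,"tz":0,"wx":0,"wy":0,"wz":0},{"claw":-0.9,"tx":0,"ty":0,"tz":0,"wx":0,"wy":0,"wz":0},{"claw":-0.9,"tx":0,"ty":0,"tz":0,"wx":0,"wy":0,"wz":0},{"claw":-0.9,"tx":0,"ty":0,"tz":0,"wx":0,"wy":0,"wz":0},{"claw":-0.9,"tx":0,"ty":0,"tz":0,"wx":0,"wy":0,"wz":0}]' 55 >/dev/null; python3 st.py; python3 -c '
from yl import *
im=manip.camera("scene");print(prof(im,range(-32,32,4)))
np.save("now.npy",im)'
```

```text
t 26.2667 tcp [0.5371 0.0169 0.0901] yaw_y -72.23 tilt [-0.21  0.55] q [-0.199  0.208  1.818  0.01   1.121  1.058] F [-3.2 16.9  3.3] gap 0.0212 ff 55.1
[(-32, 25.7, 83), (-28, 25.4, 93), (-24, 25.4, 89), (-20, 25.4, 95), (-16, 25.1, 82), (-12, 25.4, 78), (-8, 25.4, 78), (-4, 25.3, 91), (0, 25.3, 94), (4, 25.0, 82), (8, 25.2, 78), (12, 25.0, 80), (16, 25.1, 92), (20, 24.9, 84), (24, 24.9, 69), (28, 24.3, 50)]
```

```bash
python3 -c '
from rig import manip
print(manip.job_done())'
```

```text
the job is handed in; nothing more can be done
None
```

I handed the job in at about 26 s. The block is turned and seated against the end stop, and the red-banded pin is wedged, still gripped and pushed home with about 17 N. No verdict came back, and "flush" rests on its paint line measuring within about 1° of the estimated jaw direction; contact forces at the jaws were not measured. The block needed a half turn, not the quarter turn described, and the pin had to be wedged twice because the first try left the block about 2.4° off.

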